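Pack the graded measuring cups into the trolley dock

ROBOT

A 7-joint arm with a two-finger parallel gripper is mounted at the origin on the work surface. World frame = base frame: x ahead of the robot, y to its left, z up, the work surface at z = 0. Lengths are in m, angles in rad, forces in N, time in s.
With the tool pointing down it reaches from about 0.425 to 0.925 m from the base axis. Payload 6.8 kg.
Tool frame: the origin (TCP) lies midway between the tips of the shut fingers; the grasp point (between the pads) lies arm.hold_point_z behind it (arm.hold_point_z is the distance from the TCP to the grasp point, in m); z points along the fingers, y is the direction in which the jaws open and shut (so a half turn about z gives the same grasp; the last joint's range is limited). The gripper opens to 85 mm and grips with 20 to 120 N. Pads are 22 mm wide; open, the fingers measure 114 mm over their backs; the gripper's body (76 mm by 85 mm) begins 54 mm behind the grasp point. The pads swing forward as they close: fully open they stand 13 mm farther back than shut.
Start: joints at [-1.253, 0.477, 0.022, 1.555, -0.011, 1.109, -0.083], TCP at [0.279, 0.615, 0.231] pointing down, gripper open.
Joint ranges: [-2.96, 2.96], [-0.34, 2.1], [-1.41, 1.46], [0.24, 2.44], [-1.37, 4.51], [0.17, 1.92], [-2.96, 2.96]. Speed limits (rad/s): [2.39, 2.39, 3.14, 3.14, 3.14, 3.14, 3.14].

INTERFACE

Orientations are given as a rotation vector (axis times angle).
In Python, from cell import arm gives the robot as it stands. The module is installed in compiled form; this text tells all that it offers.
- The arm moves only by the tool servo_tool, never from a script. Its arguments are lists of equal length, an entry for each row: "linear": the shift along the tool's x, y, z in m, a list of three; "spin": the turn about the tool's z in degrees. A call has 1 to 12 rows; each row is the pose to reach, as a shift and turn from the pose commanded when the call began, along the tool's axes at that moment; what a row does not reach only later rows make up. A row lasts 1/10 s, in which the tool goes at most 50 mm and 8.59 degrees, less where a joint would pass 70% of its speed; a pose out of reach is approached as far as the arm can. A call with a gripper value outside its range is refused whole. "claw" is the gripper command: -1 is shut, 1 is fully open, values between are in proportion, set as the call begins (left out, the last holds). The fingers move at their own pace and stop on an object; "newtons" is the grip in N (left out, the last holds). Time passes only in rows, so rows that repeat a pose let the fingers close. It gives the time, the measured TCP pose, the force and the opening at its end, in the units of the state.
- arm.observe(): the state, without advancing time (a new reading comes with each control period).
- arm.snapshot(name): name is "scene" or "top" or "wrist"; returns the picture (384x512x3 uint8, red, green, blue); there is no depth.
- arm.get_calibration(name): a dict with "fov_y" (degrees; the focal length in pixels is half the picture's height over the tangent of half this angle, whatever the lens; pixels are square), "cx", "cy" (the principal point, pixels), "extrinsics" (4x4, takes a point from world to camera coordinates). Camera axes: x right, y down, z forward; pixel columns grow to the right and rows downward; lengths in m; the calibration is good to about 2 mm. A picture is of the moment at which its call begins: read the wrist's pose just before it. get_calibration takes no time and is no camera call; for the wrist camera it gives the pose at the moment of the call.
- arm.finish_job(): hands the job in, once; it reports no verdict.
Trained networks look in the newest picture that a camera, given by its name, has taken for a name from the list of things; names that differ only in an ending like _2 or _b are one class to them, and where a whole thing is asked for, a point or a joint stands for the part that bears it (a point fixed in the world has none). Each returns a list of dicts, best first, with "p" (0 to 1); they miss things now and then, are a little off and sometimes report something else, mostly with a low value. They report only what shows in the picture. A call takes as long as a camera call.
- arm.recognise(camera, thing): "at" ([x, y, z] in m, in world coordinates, good to about 4 mm: the middle of the surface that is visible of it).
- arm.outline_of(camera, thing): "pixels" (384x512 bool, what is visible of it).
- arm.tip_of(camera, thing): "at" ([x, y, z] in m, in world coordinates, good to about 4 mm: a listed point, or the origin of a listed thing).
The state is a dict: "time": time; "q": joint angles; "joint_vel": joint speeds; "joint_torque": joint torques, N m; "eef_pos": TCP position; "ee_rot": TCP orientation; "wrist_force": force on the tool from outside, world axes, zero at the start; "torque": the same for the moment, N m; "finger_gap": opening from 0.0 (shut) to 1.0 (fully open).
Only numpy, scipy, OpenCV 4.12 (cv2) and the standard library are available. Lean on these libraries where they do the work, as an engineer would, in place of code of your own. Each camera call takes 0.05 s, during which the arm holds its last target. There are 200 camera calls.

TASK

Pack up the graded measuring cups for the trolley ride: first push the dock's slide lock out to open, then stand the largest cup in the dock and nest every other cup on the bench inside it in size order, each upright and fully down, and only then push the lock in again, past its detent, over the largest cup's foot. Set the cups down rather than dropping them, and leave the other things on the bench standing where they are.

Things in the scene. Friction and masses are not known exactly. Their poses are not given: they have to be found in the camera images.
- cup_A: largest graded measuring cup, blue, round, straight-sided, open at the top: outside diameter 109 mm, bore 103, height 52, floor 8 thick; a collar over its top 10 mm makes the rim 7.5 mm thick and 118 across; foot bevelled inwards 3 mm; a flange 129 mm across, 6 thick, runs round its foot for the lock; always present. Origin: centre of the underside, z up through the mouth
- cup_B: a graded measuring cup, green, round, straight-sided, open at the top: outside diameter 96 mm, bore 90, height 60, floor 8 thick; a collar over its top 10 mm makes the rim 7.5 mm thick and 105 across; foot bevelled inwards 3 mm; may be absent; once nested its rim stands 16 mm or more above the rim around it, free to pinch. Origin: centre of the underside, z up through the mouth
- cup_C: a graded measuring cup, yellow, round, straight-sided, open at the top: outside diameter 83 mm, bore 77, height 68, floor 8 thick; a collar over its top 10 mm makes the rim 7.5 mm thick and 92 across; foot bevelled inwards 3 mm; may be absent; once nested its rim stands 16 mm or more above the rim around it, free to pinch. Origin: centre of the underside, z up through the mouth
- cup_D: a graded measuring cup, orange, round, straight-sided, open at the top: outside diameter 70 mm, bore 64, height 76, floor 8 thick; a collar over its top 10 mm makes the rim 7.5 mm thick and 79 across; foot bevelled inwards 3 mm; may be absent; once nested its rim stands 16 mm or more above the rim around it, free to pinch. Origin: centre of the underside, z up through the mouth
- cup_E: a graded measuring cup, red, round, straight-sided, open at the top: outside diameter 57 mm, bore 51, height 84, floor 8 thick; a collar over its top 10 mm makes the rim 7.5 mm thick and 66 across; foot bevelled inwards 3 mm; may be absent; once nested its rim stands 16 mm or more above the rim around it, free to pinch. Origin: centre of the underside, z up through the mouth
- cup_F: a graded measuring cup, white, round, straight-sided, open at the top: outside diameter 44 mm, bore 38, height 92, floor 8 thick; a collar over its top 10 mm makes the rim 7.5 mm thick and 53 across; foot bevelled inwards 3 mm; may be absent; once nested its rim stands 16 mm or more above the rim around it, free to pinch. Origin: centre of the underside, z up through the mouth
- dock: grey transport dock fixed to the bench: round plate 160 mm across, 6 thick, with a low wall that flares (bore 135 mm at the plate, 142 at its top, 14 mm above the bench), open where the lock's housing runs outwards (64 mm wide, 68 to 172 mm from the centre, top 18 mm above the bench). Origin: centre of the round part at bench height; y points from there along the lock housing, z up
- dock_seat (a point): centre of the dock's plate, on its upper face (6 mm above the bench), where the largest cup stands; axes as the dock's
- lock (a joint): slide lock, m: 0 = in (locked, its black tongue reaches 5 mm over the largest cup's foot flange; that cup cannot sit down while it is in), 0.012 = out (open). Slides along the dock's y axis, growing outwards. A spring detent takes about 5 N to leave either end; beyond it the lock snaps on by itself. Starts in
- lock_ridge (a point): centre of the top of the lock's small orange ridge, by which it is pushed: 22 mm across the sliding direction, 8 mm along it, 8 mm high above the flush housing top (its top is 26 mm above the bench). 124 mm from the dock's centre when in, 136 mm when out; axes as the dock's
- socket: bystander: small steel wrench socket, 28 mm across, 26 mm high, standing among the cups; origin: centre of the underside
- lugnut: bystander: brass wheel nut, 30 mm across, 24 mm high, standing among the cups; origin: centre of the underside
- grease_jar: bystander: white jar with red lid, 72 mm across, 70 mm high; origin: centre of the underside
- brake_spray: bystander: spray can, 60 mm across, 170 mm high; origin: centre of the underside
- wrench: bystander: wrench 200 mm long lying flat (origin at its middle, along its x)
- driver: bystander: screwdriver 200 mm long lying flat (origin at its middle, along its x)

How it is judged:
By the outcome, as a careful person would: the job done as asked, in the order asked, and still so for the second after the job is handed in, with the robot touching nothing.
Of cup_B, cup_C, cup_D, cup_E, cup_F only 3 to 5 are there at a start; the rules pass over those that are not, and their reading is None.
At some moment in a run one of cup_B, cup_C, cup_D may be knocked a few centimetres aside while the robot is not near it.
It also fails if it takes over 210 s, if anything falls off the work surface, if the arm or the gripper's body presses on something with over 40 N, if the wrist force passes 120 N, or if a joint passes its speed limit or range.

## Working session

There is one attempt and no reset: what is moved stays moved. The work goes in short steps, Python scripts to look and compute and a tool call to move; the robot and the scene stay as the last step left them, time stands still between calls to the robot, and variables do not carry over. Pictures are saved under pics/ and viewed, about 12 in all and at most 16, crops included, and the job is handed in when it is done.

Besides the shell and the picture viewer there is one more tool, called as name(argument=value, ...), one argument or row to a line, values as JSON. servo_tool: Moves the arm, as the interface text tells. Its arguments: {"type":"object","properties":{"linear":{"type":"array","items":{"type":"array","items":{"type":"number"}}},"spin":{"type":"array","items":{"type":"number"}},"claw":{"type":"number"},"newtons":{"type":"number"}},"required":["linear","spin"]}

```bash
mkdir -p pics
cat > h.py <<'E'
import numpy as np, cv2
from cell import arm
from scipy.spatial.transform import Rotation as R
def save(img,name): cv2.imwrite('pics/'+name,img[:,:,::-1])
def proj(cal,p):
    E=np.array(cal['extrinsics']); c=E[:3,:3]@np.array(p)+E[:3,3]; f=192/np.tan(np.radians(cal['fov_y'])/2)
    return np.array([cal['cx']+f*c[0]/c[2],cal['cy']+f*c[1]/c[2]])
def ray(cal,uv,z):
    E=np.array(cal['extrinsics']); f=192/np.tan(np.radians(cal['fov_y'])/2)
    d=E[:3,:3].T@np.array([(uv[0]-cal['cx'])/f,(uv[1]-cal['cy'])/f,1]); o=-E[:3,:3].T@E[:3,3]
    return o+d*(z-o[2])/d[2]
def tool():
    s=arm.observe(); return np.array(s['eef_pos']),R.from_rotvec(s['ee_rot']),s
def to(p):  # world target -> tool shift
    e,r,s=tool(); return r.inv().apply(np.array(p)-e)
E
python3 - <<'E'
from h import *
s=arm.observe(); print(s['time'],s['eef_pos'],s['ee_rot'],s['finger_gap'],arm.hold_point_z)
print(R.from_rotvec(s['ee_rot']).as_matrix().round(3))
for c in('scene','top'):
    im=arm.snapshot(c); save(im,c+'0.png'); k=arm.get_calibration(c); print(c,k['fov_y'],k['cx'],k['cy'],np.array(k['extrinsics']).round(3).tolist())
for n in ['cup_A','cup_B','cup_C','cup_D','cup_E','cup_F','dock','dock_seat','lock_ridge','socket','lugnut','grease_jar','brake_spray']:
    for c in('top','scene'):
        print(n,c,[(round(d['p'],2),np.round(d['at'],3).tolist()) for d in arm.tip_of(c,n)[:2]])
E
```

```text
0.0 [0.2785644  0.61417299 0.23032567] [-6.63688456e-01 -3.07042077e+00  2.87929263e-03] 1.0002167174876562 0.0187
[[-0.911  0.413 -0.001]
 [ 0.413  0.911 -0.002]
 [-0.    -0.002 -1.   ]]
scene 48.682482898779845 257.2251246230484 190.55218440190728 [[0.749, 0.663, -0.007, -0.464], [0.558, -0.635, -0.534, -0.273], [-0.358, 0.396, -0.845, 1.19], [0.0, 0.0, 0.0, 1.0]]
top 57.40036900426642 253.82850047593266 187.18099539912564 [[0.022, -1.0, -0.002, 0.027], [-0.982, -0.021, -0.186, 0.576], [0.186, 0.006, -0.983, 0.752], [0.0, 0.0, 0.0, 1.0]]
cup_A top [(0.96, [0.623, 0.036, -0.002])]
cup_A scene [(0.64, [0.621, 0.036, -0.003])]
cup_B top []
cup_B scene [(0.33, [0.531, 0.373, 0.023])]
cup_C top [(0.68, [0.618, -0.141, 0.0])]
cup_C scene [(0.58, [0.616, -0.144, 0.003])]
cup_D top [(0.9, [0.436, -0.3, 0.003])]
cup_D scene [(0.76, [0.439, -0.303, 0.003]), (0.72, [0.764, -0.222, 0.003])]
cup_E top [(0.94, [0.587, -0.307, 0.006])]
cup_E scene [(0.6, [0.593, -0.306, -0.002])]
cup_F top [(0.81, [0.454, -0.142, -0.002])]
cup_F scene [(0.79, [0.447, -0.138, -0.001])]
dock top [(0.74, [0.524, 0.246, -0.002]), (0.55, [0.59, -0.306, 0.002])]
dock scene [(0.97, [0.531, 0.252, 0.003])]
dock_seat top [(0.68, [0.53, 0.249, 0.005])]
dock_seat scene [(0.63, [0.526, 0.25, 0.007])]
lock_ridge top [(0.64, [0.536, 0.377, 0.029])]
lock_ridge scene [(0.71, [0.532, 0.376, 0.024]), (0.17, [0.53, -0.224, -0.003])]
socket top [(0.53, [0.542, -0.049, 0.002]), (0.31, [0.761, -0.225, 0.001])]
socket scene [(0.55, [0.539, -0.053, -0.002])]
lugnut top [(0.46, [0.532, -0.222, -0.001])]
lugnut scene [(0.62, [0.535, -0.224, 0.0])]
grease_jar top [(0.61, [0.776, 0.015, 0.005])]
grease_jar scene [(0.8, [0.773, 0.016, 0.001])]
brake_spray top [(0.74, [0.798, 0.133, -0.005])]
brake_spray scene []
```

View pics/top0.png

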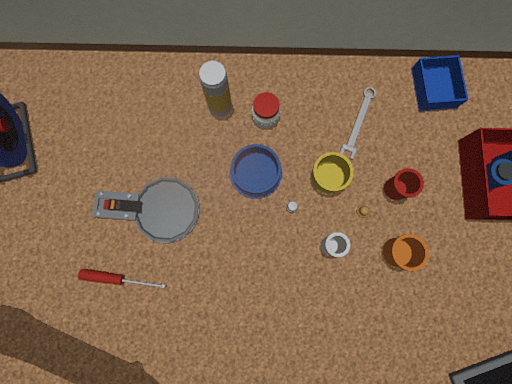

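View pics/scene0.png

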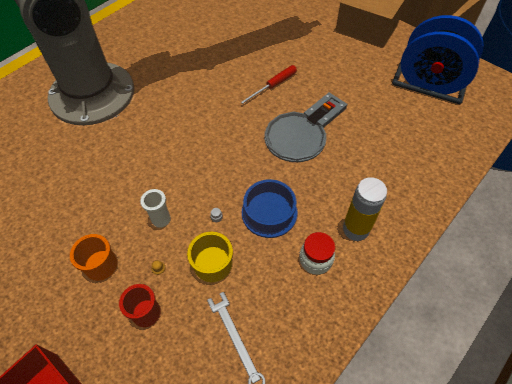

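Top view: A blue (256,171), C yellow (333,174), D orange (409,252), E red (408,183), F white (338,245), no green B; dock at (167,210) with lock ridge at (112,205). Next I refine the positions by silhouette fits.

```bash
cat >> h.py <<'E'
from scipy.optimize import minimize
CUP={'A':(.109,.118,.052,.129),'C':(.083,.092,.068,0),'D':(.070,.079,.076,0),'E':(.057,.066,.084,0),'F':(.044,.053,.092,0)}
t=np.linspace(0,2*np.pi,48,endpoint=False)
def circ(x,y,r,z): return np.c_[x+r*np.cos(t),y+r*np.sin(t),np.full(48,z)]
def projn(cal,P):
    E=np.array(cal['extrinsics']); c=P@E[:3,:3].T+E[:3,3]; f=192/np.tan(np.radians(cal['fov_y'])/2)
    return np.c_[cal['cx']+f*c[:,0]/c[:,2],cal['cy']+f*c[:,1]/c[:,2]]
S=4
def draw(im,uv,v=1): cv2.fillConvexPoly(im,cv2.convexHull(np.round((uv+.5)*S).astype(np.int32)),v)
def render(cal,parts):
    im=np.zeros((384*S,512*S),np.uint8)
    for P in parts: draw(im,projn(cal,P))
    return im
def fit(cal,mask,model,x0,step):
    m=cv2.resize(mask.astype(np.uint8),None,fx=S,fy=S,interpolation=cv2.INTER_NEAREST)
    def f(x):
        r=render(cal,model(x)); return 1-(r&m).sum()/max((r|m).sum(),1)
    sx=np.array([x0]+[np.array(x0)+np.eye(len(x0))[i]*step[i] for i in range(len(x0))])
    o=minimize(f,x0,method='Nelder-Mead',options=dict(initial_simplex=sx,xatol=1e-4,fatol=1e-4)); return o.x,1-o.fun
def cupmodel(n,z0=0):
    do,dr,h,fl=CUP[n]
    def m(x):
        x,y=x[:2]
        body=np.r_[circ(x,y,do/2-.003,z0),circ(x,y,do/2,z0+.003),circ(x,y,do/2,z0+h-.01)]
        L=[body,np.r_[circ(x,y,dr/2,z0+h-.01),circ(x,y,dr/2,z0+h)]]
        if fl: L.append(np.r_[circ(x,y,fl/2,z0),circ(x,y,fl/2,z0+.006)])
        return L
    return m
def dockmodel(x):
    a=x[2]; c,s=np.cos(a),np.sin(a)   # a = heading of dock y axis
    box=np.array([[x[0]+c*v-s*u,x[1]+s*v+c*u,z] for u in(-.032,.032) for v in(.068,.172) for z in(0,.018)])
    return [np.r_[circ(x[0],x[1],.08,0),circ(x[0],x[1],.08,.006)],np.r_[circ(x[0],x[1],.073,.014),circ(x[0],x[1],.08,0)],box]
def cup(cam,n,z0=0,shot=True):
    if shot: arm.snapshot(cam)
    cal=arm.get_calibration(cam); o=arm.outline_of(cam,'cup_'+n)
    if not o: return None
    mk=o[0]['pixels']; v,u=np.nonzero(mk); g=ray(cal,(u.mean(),v.mean()),z0+.03)[:2]
    x,i=fit(cal,mk,cupmodel(n,z0),g,(.02,.02)); return x.round(4),round(i,3),round(o[0]['p'],2)
E
python3 - <<'E'
from h import *
for c in('top','scene'):
    arm.snapshot(c)
    for n in 'ACDEF': print(n,c,cup(c,n,shot=False))
    cal=arm.get_calibration(c)
    for o in arm.outline_of(c,'dock')[:1]:
        print('dock',c,o['p'],o['pixels'].sum(),fit(cal,o['pixels'],dockmodel,[.528,.249,1.55],(.02,.02,.1)))
    for o in arm.outline_of(c,'lock_ridge')[:2]:
        v,u=np.nonzero(o['pixels']); print('ridge mask',o['p'],len(u),u.mean(),v.mean(),ray(cal,(u.mean(),v.mean()),.024))
E
```

```text
A top (array([0.6213, 0.0375]), np.float64(0.979), 0.9)
C top (array([ 0.6151, -0.1398]), np.float64(0.97), 0.97)
D top (array([ 0.4368, -0.3003]), np.float64(0.963), 0.57)
E top None
F top (array([ 0.4497, -0.1395]), np.float64(0.921), 0.93)
dock top 0.55 4653 (array([0.52742349, 0.25121957, 1.51779893]), np.float64(0.9771414854033581))
ridge mask 0.67 373 124.61394101876675 205.4798927613941 [0.53091532 0.34428325 0.024     ]
A scene (array([0.6236, 0.0383]), np.float64(0.981), 0.59)
C scene None
D scene (array([ 0.4365, -0.3   ]), np.float64(0.961), 0.86)
E scene (array([ 0.5895, -0.3037]), np.float64(0.965), 0.93)
F scene (array([ 0.4497, -0.1402]), np.float64(0.952), 0.97)
dock scene 0.74 3146 (array([0.52584647, 0.25393207, 1.51101496]), np.float64(0.9629165863995377))
ridge mask 0.64 224 320.17410714285717 112.50446428571429 [0.53716758 0.34300961 0.024     ]
```

servo_tool(
  linear=[
    [-0.043,-0.017,0.016],
    [-0.085,-0.034,0.032],
    [-0.128,-0.051,0.049],
    [-0.17,-0.068,0.065],
    [-0.213,-0.085,0.081],
    [-0.255,-0.102,0.097],
    [-0.298,-0.119,0.114],
    [-0.34,-0.136,0.13],
    [-0.34,-0.136,0.13],
    [-0.34,-0.136,0.13],
  ],
  spin=[-3,-6,-9,-12,-15,-18,-21,-21.2,-21.2,-21.2],
  claw=-1,
  newtons=40,
)

```text
time: 3.2
eef_pos: [0.5332, 0.3487, 0.1008]
ee_rot: [-0.093, -3.14, 0.001]
wrist_force: [-0.5, 0.6, 0.0]
finger_gap: 0.003
```

Run:
```python
from h import *
e,r,s=tool(); print(s['time'],e,r.as_matrix().round(3).tolist(),s['wrist_force'],s['finger_gap'])
im=arm.snapshot('wrist'); save(im,'w1.png'); cal=arm.get_calibration('wrist')
print([(o['p'],o['at']) for o in arm.tip_of('wrist','lock_ridge')],[(o['p'],o['at']) for o in arm.tip_of('wrist','dock_seat')])
for v in(.124,.136): print(proj(cal,[.5267+.056*v,.2525+.998*v,.026]))
print(to([.5322,.3503,.021]))
```

```text
3.2 [0.53320889 0.34872404 0.10077377] [[-0.998, 0.059, -0.001], [0.059, 0.998, -0.001], [0.0, -0.001, -1.0]] [-0.53358371  0.57663115  0.02504597] 0.0031948939376862085
[(0.73, [0.5267, 0.2465, -0.0004]), (0.65, [0.5332, 0.3787, 0.0263])] [(0.79, [0.5302, 0.2489, 0.0148])]
[290.69717422 203.97250452]
[305.65351104 203.96446345]
[-0.00101043 -0.0021854   0.08078527]
```

View pics/w1.png

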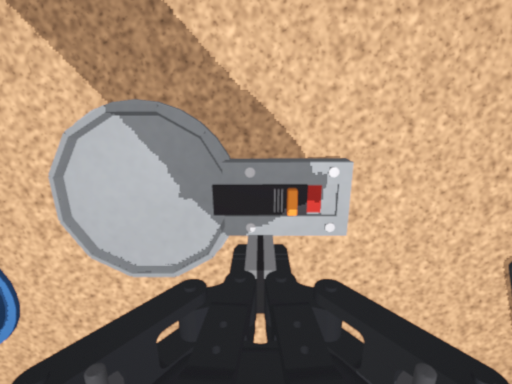

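servo_tool(
  linear=[
    [0,-0.004,0.04],
    [-0.001,-0.004,0.07],
    [-0.001,-0.004,0.0795],
    [-0.001,-0.004,0.0795],
    [-0.001,0.004,0.0795],
    [-0.001,0.007,0.0795],
    [-0.001,0.009,0.0795],
    [-0.001,0.009,0.0795],
  ],
  spin=[0,0,0,0,0,0,0,0],
)

```text
time: 4.15
eef_pos: [0.5341, 0.3605, 0.0228]
ee_rot: [0.086, 3.139, 0.002]
wrist_force: [-0.4, -0.3, 0.6]
finger_gap: 0.008
```

servo_tool(
  linear=[
    [0,0.002,0],
    [0,0.004,0],
    [0,0.006,0],
    [0,0.008,0],
    [0,0.01,0],
    [0,0.01,0],
  ],
  spin=[0,0,0,0,0,0],
)

```text
time: 4.75
eef_pos: [0.5347, 0.3694, 0.0218]
ee_rot: [0.088, 3.14, 0.0]
wrist_force: [0.5, -0.7, 0.9]
finger_gap: 0.001
```

Run:
```python
from h import *
im=arm.snapshot('wrist'); cal=arm.get_calibration('wrist')
for q in [(o['p'],o['at']) for o in arm.tip_of('wrist','lock_ridge')]: print(q)
arm.snapshot('top')
for q in [(o['p'],o['at']) for o in arm.tip_of('top','lock_ridge')]: print(q)
```

```text
(0.63, [0.5336, 0.3816, 0.0261])
(0.74, [0.5383, -0.0478, 0.0003])
(0.48, [0.5329, 0.3835, 0.0303])
(0.4, [0.7747, 0.0169, 0.0026])
```

Not clearly moved or mid-way; push on.

servo_tool(
  linear=[
    [0,0.002,0],
    [0,0.004,0],
    [0,0.006,0],
    [0,0.006,0],
  ],
  spin=[0,0,0,0],
)

```text
time: 5.35
eef_pos: [0.5345, 0.3758, 0.0217]
ee_rot: [-0.087, -3.14, -0.0]
wrist_force: [0.9, 0.7, 0.0]
finger_gap: -0.002
```

Run:
```python
from h import *
im=arm.snapshot('wrist'); save(im[150:290,180:400].repeat(3,0).repeat(3,1),'w2.png'); cal=arm.get_calibration('wrist')
for q in [(o['p'],o['at']) for o in arm.tip_of('wrist','lock_ridge')]: print(q)
for v in(.124,.136): print(proj(cal,[.5267+.056*v,.2525+.998*v,.026]))
```

```text
(0.98, [0.5329, 0.3919, 0.0252])
[259.3563885  252.69475396]
[281.59608814 252.7016016 ]
```

View pics/w2.png

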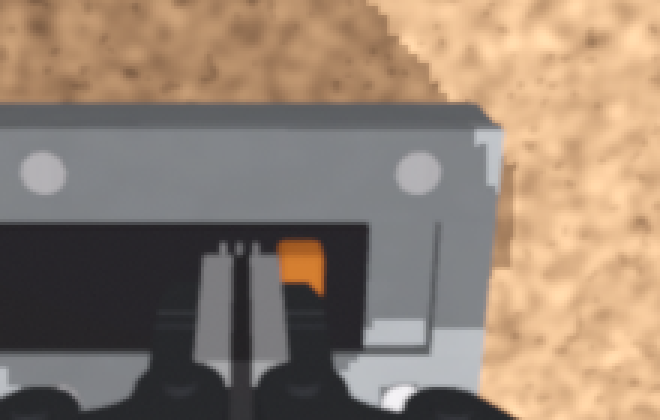

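servo_tool(
  linear=[
    [0,-0.003,-0.04],
    [-0.01,-0.04,-0.07],
    [-0.03,-0.085,-0.08],
    [-0.05,-0.13,-0.08],
    [-0.07,-0.175,-0.08],
    [-0.09,-0.22,-0.08],
    [-0.1,-0.26,-0.08],
    [-0.1075,-0.2766,-0.08],
    [-0.1075,-0.2766,-0.08],
    [-0.1075,-0.2766,-0.08],
  ],
  spin=[0,0,0,0,0,0,0,0,0,0],
  claw=-0.3,
)

```text
time: 6.45
eef_pos: [0.6264, 0.0948, 0.1018]
ee_rot: [-0.086, -3.14, -0.002]
wrist_force: [-0.7, 0.6, -0.5]
finger_gap: 0.349
```

Run:
```python
from h import *
arm.snapshot('scene'); 
for n in 'AD': print(n,cup('scene',n,shot=False))
im=arm.snapshot('wrist'); save(im,'w3.png'); cal=arm.get_calibration('wrist')
print([(o['p'],o['at']) for o in arm.tip_of('wrist','cup_A')])
e,r,s=tool(); print(e,s['finger_gap']); y=r.as_matrix()[:,1]
print(to(np.array([.6225,.038,0])+y*.0553*np.array([1,1,0])+[0,0,.030]))
```

```text
A (array([0.6223, 0.0387]), np.float64(0.946), 0.66)
D (array([ 0.4371, -0.2998]), np.float64(0.952), 0.79)
[(0.56, [0.627, 0.0405, -0.0001])]
[0.62613653 0.09536373 0.10174751] 0.3522584294584382
[ 0.00057969 -0.0022294   0.07174604]
```

View pics/w3.png

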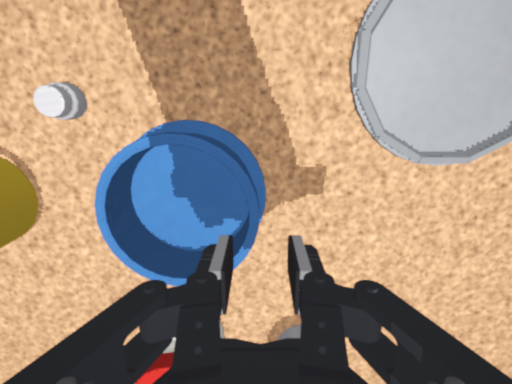

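servo_tool(
  linear=[
    [0,-0.002,0.035],
    [0,-0.002,0.06],
    [0,-0.002,0.0715],
    [0,-0.002,0.0715],
  ],
  spin=[0,0,0,0],
)

```text
time: 7.1
eef_pos: [0.6251, 0.0918, 0.0287]
ee_rot: [-0.086, -3.137, 0.001]
wrist_force: [-0.7, -0.1, 0.6]
finger_gap: 0.351
```

servo_tool(
  linear=[
    [0,0,0],
    [0,0,0],
    [0,0,0],
    [0,0,0],
    [0,0,0],
    [0,0,0],
    [0,0,0],
  ],
  spin=[0,0,0,0,0,0,0],
  claw=-1,
  newtons=70,
)

```text
time: 7.8
eef_pos: [0.6276, 0.0916, 0.0317]
ee_rot: [0.087, 3.138, 0.001]
wrist_force: [0.2, 0.6, 7.0]
finger_gap: 0.072
```

servo_tool(
  linear=[
    [0,0,-0.01],
    [0,0,-0.03],
    [0,0,-0.06],
    [0,0,-0.09],
    [0,0,-0.09],
    [0,0,-0.09],
  ],
  spin=[0,0,0,0,0,0],
)

```text
time: 8.4
eef_pos: [0.6263, 0.0911, 0.1208]
ee_rot: [0.088, 3.14, 0.0]
wrist_force: [0.4, 0.7, -2.0]
finger_gap: 0.065
```

Run:
```python
from h import *
e,r,s=tool(); print(e,s['ee_rot'],s['finger_gap'],s['wrist_force'],s['torque'])
y=r.as_matrix()[:,1]; print('expected centre',e-y*.0553)
k={}
for c in('top','scene'):
    im=arm.snapshot(c); save(im,c+'1.png')
    for z in(.08,.085,.09,.095): print(c,z,cup(c,'A',z,shot=False))
print('dock target shift', to(np.array([.5267,.2525,e[2]])+y*.0553))
```

```text
[0.62629696 0.0910745  0.1207602 ] [8.81983258e-02 3.13987434e+00 4.79009575e-04] 0.06459835232353313 [ 0.43978607  0.69995951 -1.98582322] [ 0.09200547  0.04308777 -0.00808093]
expected centre [0.62319268 0.0358617  0.1207426 ]
top 0.08 None
top 0.085 None
top 0.09 None
top 0.095 None
scene 0.08 (array([0.6197, 0.0402]), np.float64(0.907), 0.75)
scene 0.085 (array([0.6214, 0.0374]), np.float64(0.903), 0.75)
scene 0.09 (array([0.6229, 0.0358]), np.float64(0.896), 0.75)
scene 0.095 (array([0.6252, 0.0337]), np.float64(0.887), 0.75)
dock target shift [ 0.10841194  0.21084718 -0.00088801]
```

View pics/scene1.png

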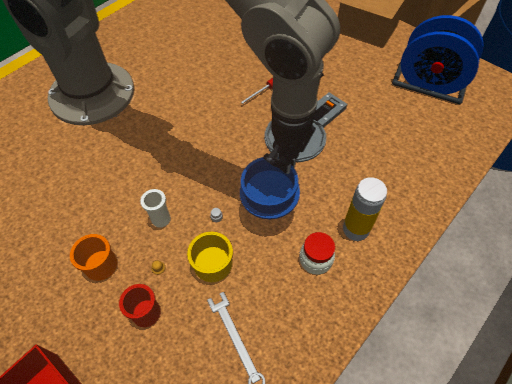

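servo_tool(
  linear=[
    [0.01,0.03,0],
    [0.03,0.07,0],
    [0.05,0.115,0],
    [0.075,0.16,0],
    [0.1,0.2,0.01],
    [0.108,0.2105,0.03],
    [0.108,0.2105,0.05],
    [0.108,0.2105,0.06],
    [0.108,0.2105,0.06],
  ],
  spin=[0,0,0,0,0,0,0,0,0],
)

```text
time: 9.8
eef_pos: [0.5298, 0.3062, 0.0588]
ee_rot: [-0.089, -3.138, 0.003]
wrist_force: [0.4, -1.1, -2.7]
finger_gap: 0.075
```

Run:
```python
from h import *
e,r,s=tool(); y=r.as_matrix()[:,1]; c=e-y*.0553; print(e,c,s['finger_gap'],s['wrist_force'])
for cam in('top','scene'):
    im=arm.snapshot(cam); save(im,cam+'2.png'); print(cam,cup(cam,'A',e[2]-.031,shot=False))
im=arm.snapshot('wrist'); a=cv2.resize(cv2.imread('pics/scene2.png')[60:200,220:390],None,fx=3,fy=3,interpolation=cv2.INTER_CUBIC)
b=cv2.resize(im[:,:,::-1],(280,210)); o=np.zeros((420,790,3),np.uint8); o[:,:510]=a; o[:210,510:]=b
cv2.imwrite('pics/c2.png',o)
```

```text
[0.5297507  0.30616924 0.05884894] [0.52662768 0.25095764 0.0589719 ] 0.07474951191829067 [ 0.35198046 -1.13836824 -2.73474263]
top (array([0.5239, 0.2528]), np.float64(0.807), 0.98)
scene (array([0.5293, 0.2517]), np.float64(0.929), 0.78)
```

View pics/c2.png

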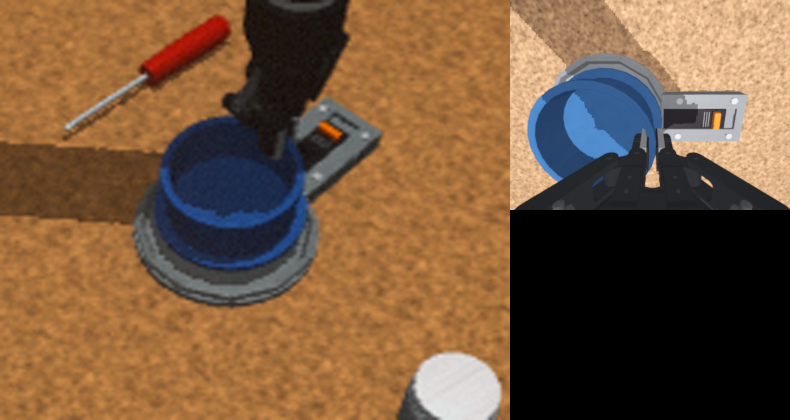

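servo_tool(
  linear=[
    [0,0.0005,0.008],
    [0,0.0005,0.013],
    [0,0.0005,0.016],
    [0,0.0005,0.018],
    [0,0.0005,0.0195],
    [0,0.0005,0.0195],
  ],
  spin=[0,0,0,0,0,0],
)

```text
time: 10.65
eef_pos: [0.5305, 0.308, 0.0406]
ee_rot: [0.087, 3.14, 0.0]
wrist_force: [0.1, -0.9, -0.7]
finger_gap: 0.074
```

servo_tool(
  linear=[
    [0,0,0.001],
    [0,0,0.002],
    [0,0,0.003],
    [0,0,0.004],
    [0,0,0.004],
  ],
  spin=[0,0,0,0,0],
)

```text
time: 11.15
eef_pos: [0.5307, 0.3087, 0.0376]
ee_rot: [0.087, 3.14, 0.002]
wrist_force: [-1.0, 1.4, 6.2]
finger_gap: 0.075
```

servo_tool(
  linear=[
    [0,0,0],
    [0,0,0],
    [0,0,0],
    [0,0,0],
    [0,0,-0.03],
    [0,0,-0.07],
    [0,0,-0.1],
    [-0.02,-0.04,-0.12],
    [-0.04,-0.08,-0.12],
    [-0.06,-0.12,-0.12],
    [-0.07,-0.15,-0.12],
    [-0.07,-0.15,-0.12],
  ],
  spin=[0,0,0,0,0,0,0,0,0,0,0,0],
  claw=-0.3,
)

```text
time: 12.35
eef_pos: [0.5935, 0.1469, 0.1567]
ee_rot: [0.102, 3.139, -0.006]
wrist_force: [0.6, -0.1, -0.6]
finger_gap: 0.349
```

Run:
```python
from h import *
e,r,s=tool(); print(e,s['wrist_force'])
for cam in('top','scene'):
    im=arm.snapshot(cam); save(im,cam+'3.png'); cal=arm.get_calibration(cam)
    print(cam,'A',cup(cam,'A',.006,shot=False))
    for n in 'CDEF': print(n,cup(cam,n,shot=False))
    print([(round(o['p'],2),np.round(o['at'],3)) for o in arm.tip_of(cam,'lock_ridge')])
o=arm.tip_of('scene','cup_A'); print(o[:1])
a=cv2.resize(cv2.imread('pics/scene3.png')[60:200,220:390],None,fx=3,fy=3,interpolation=cv2.INTER_CUBIC); cv2.imwrite('pics/c3.png',a)
```

```text
[0.59347732 0.14690275 0.15672276] [ 0.64470606 -0.10292213 -0.61723918]
top A None
C (array([ 0.6146, -0.1392]), np.float64(0.963), 0.81)
D (array([ 0.4372, -0.3001]), np.float64(0.965), 0.59)
E (array([ 0.5898, -0.303 ]), np.float64(0.896), 0.97)
F (array([ 0.4492, -0.1398]), np.float64(0.946), 0.67)
[(0.5, array([ 0.453, -0.14 ,  0.002]))]
scene A (array([0.5274, 0.254 ]), np.float64(0.584), 0.71)
C (array([ 0.6159, -0.139 ]), np.float64(0.939), 0.93)
D (array([ 0.4376, -0.2997]), np.float64(0.941), 0.84)
E (array([ 0.5896, -0.3027]), np.float64(0.968), 0.6)
F (array([ 0.4479, -0.1381]), np.float64(0.902), 0.75)
[(0.71, array([0.532, 0.386, 0.02 ]))]
[{'at': [0.5271, 0.2503, 0.0048], 'p': 0.87}]
```

View pics/c3.png

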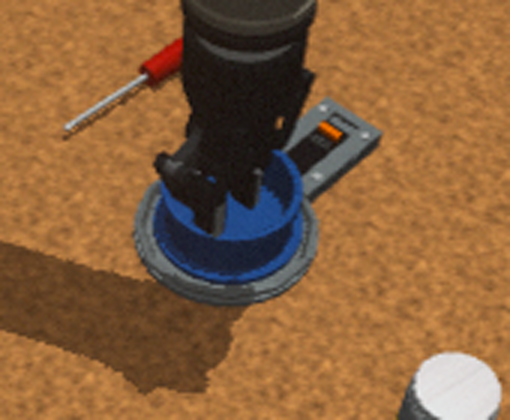

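servo_tool(
  linear=[
    [-0.006,-0.04,0],
    [-0.013,-0.085,0],
    [-0.02,-0.13,0],
    [-0.027,-0.175,0],
    [-0.034,-0.215,0.02],
    [-0.0387,-0.2419,0.045],
    [-0.0387,-0.2419,0.057],
    [-0.0387,-0.2419,0.057],
    [-0.0387,-0.2419,0.057],
  ],
  spin=[0,0,0,0,0,0,0,0,0],
)

```text
time: 14.0
eef_pos: [0.6174, -0.0876, 0.1001]
ee_rot: [0.085, 3.14, 0.002]
wrist_force: [-0.1, -0.2, -0.4]
finger_gap: 0.351
```

Run:
```python
from h import *
e,r,s=tool(); y=r.as_matrix()[:,1]; print(e,s['ee_rot'])
c=cup('scene','C'); print(c, cup('top','C'))
print(to(np.array([.6153,-.1391,.049])+y*.04225))
```

```text
[ 0.61736483 -0.08761005  0.10006192] [8.45310756e-02 3.14040167e+00 1.74969682e-03]
(array([ 0.6154, -0.1394]), np.float64(0.949), 0.88) (array([ 0.5883, -0.099 ]), np.float64(0.333), 0.82)
[-9.10471500e-05 -8.92901261e-03  5.18417026e-02]
```

servo_tool(
  linear=[
    [0,-0.009,0],
    [0,-0.009,0.025],
    [0,-0.009,0.045],
    [0,-0.009,0.0515],
    [0,-0.009,0.0515],
  ],
  spin=[0,0,0,0,0],
)

```text
time: 14.7
eef_pos: [0.6159, -0.0987, 0.0477]
ee_rot: [-0.088, -3.139, 0.0]
wrist_force: [-0.2, 0.1, 0.5]
finger_gap: 0.349
```

servo_tool(
  linear=[
    [0,0,0],
    [0,0,0],
    [0,0,0],
    [0,0,0],
    [0,0,0],
    [0,0,0],
    [0,0,0],
  ],
  spin=[0,0,0,0,0,0,0],
  claw=-1,
  newtons=70,
)

```text
time: 15.4
eef_pos: [0.6177, -0.0987, 0.0495]
ee_rot: [0.088, 3.138, -0.0]
wrist_force: [0.1, -0.4, 5.7]
finger_gap: 0.073
```

servo_tool(
  linear=[
    [0,0,-0.01],
    [0,0,-0.03],
    [0,0,-0.06],
    [0,0,-0.09],
    [0,0,-0.11],
    [0,0,-0.11],
    [0,0,-0.11],
  ],
  spin=[0,0,0,0,0,0,0],
)

```text
time: 16.1
eef_pos: [0.616, -0.0982, 0.158]
ee_rot: [-0.088, -3.14, -0.0]
wrist_force: [-0.2, 0.0, -1.2]
finger_gap: 0.067
```

Run:
```python
from h import *
e,r,s=tool(); y=r.as_matrix()[:,1]; c=e-y*.04225; print(e,c,s['finger_gap'],s['wrist_force'])
for cam in('top','scene'):
    im=arm.snapshot(cam); save(im,cam+'4.png'); print(cam,cup(cam,'C',.11,shot=False))
print('A',cup('top','A',.006,shot=False),cup('scene','A',.006,shot=False))
print(to(np.array([.5275,.2525,e[2]])+y*.04225))
```

```text
[ 0.61602053 -0.09822579  0.15803953] [ 0.61366691 -0.14041018  0.15802823] 0.06723988045497115 [-0.18011818  0.0077677  -1.21781265]
top (array([ 0.5875, -0.1114]), np.float64(0.373), 0.87)
scene (array([ 0.614 , -0.1412]), np.float64(0.751), 0.63)
A (array([0.5255, 0.2543]), np.float64(0.961), 0.75) (array([0.5269, 0.2552]), np.float64(0.976), 0.6)
[ 0.10782185  0.38762319 -0.00066396]
```

View pics/scene4.png

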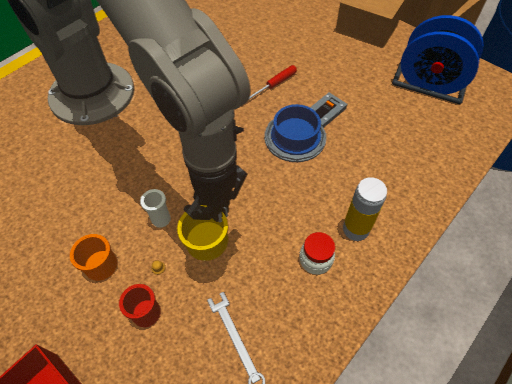

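servo_tool(
  linear=[
    [0.01,0.035,0],
    [0.022,0.08,0],
    [0.034,0.125,0],
    [0.046,0.17,0],
    [0.058,0.215,0],
    [0.07,0.26,0],
    [0.082,0.305,0],
    [0.097,0.35,0],
    [0.108,0.389,0],
    [0.108,0.389,0.01],
    [0.108,0.389,0.01],
  ],
  spin=[0,0,0,0,0,0,0,0,0,0,0],
)

```text
time: 17.5
eef_pos: [0.5289, 0.2968, 0.1466]
ee_rot: [-0.083, -3.138, 0.002]
wrist_force: [0.2, -1.3, -1.8]
finger_gap: 0.073
```

servo_tool(
  linear=[
    [0,0,0],
    [0,0,0.03],
    [0,0,0.055],
    [0,0,0.065],
    [0,0,0.065],
  ],
  spin=[0,0,0,0,0],
)

```text
time: 18.0
eef_pos: [0.5302, 0.2941, 0.0822]
ee_rot: [-0.091, -3.138, 0.003]
wrist_force: [-0.4, -0.0, -1.2]
finger_gap: 0.069
```

Run:
```python
from h import *
e,r,s=tool(); y=r.as_matrix()[:,1]; c=e-y*.04225; print(e,c,s['finger_gap'],s['wrist_force'])
print(to(np.array([.5268,.254,.0635])+y*.04225))
```

```text
[0.53019045 0.2941236  0.0821798 ] [0.52774888 0.2519443  0.08226751] 0.06917859051309778 [-0.41960971 -0.04668925 -1.18175746]
[0.0010281  0.00203639 0.01876544]
```

servo_tool(
  linear=[
    [0.001,0.002,0.006],
    [0.001,0.002,0.011],
    [0.001,0.002,0.014],
    [0.001,0.002,0.016],
    [0.001,0.002,0.017],
    [0.001,0.002,0.018],
    [0.001,0.002,0.018],
  ],
  spin=[0,0,0,0,0,0,0],
)

```text
time: 18.7
eef_pos: [0.5297, 0.2985, 0.0655]
ee_rot: [0.087, 3.14, 0.001]
wrist_force: [-0.3, 0.9, 0.5]
finger_gap: 0.065
```

servo_tool(
  linear=[
    [0,0,0.001],
    [0,0,0.002],
    [0,0,0.003],
    [0,0,0.004],
    [0,0,0.004],
  ],
  spin=[0,0,0,0,0],
)

```text
time: 19.2
eef_pos: [0.5299, 0.2997, 0.0634]
ee_rot: [0.086, 3.139, 0.004]
wrist_force: [-4.5, 1.8, 16.1]
finger_gap: 0.068
```

servo_tool(
  linear=[
    [0,0,-0.001],
    [0,0,-0.001],
    [0,0,-0.001],
    [0,0,-0.001],
    [0,0,-0.03],
    [0,0,-0.07],
    [0,0,-0.09],
    [0.01,-0.04,-0.09],
    [0.02,-0.08,-0.09],
    [0.03,-0.13,-0.09],
    [0.04,-0.17,-0.09],
    [0.04,-0.17,-0.09],
  ],
  spin=[0,0,0,0,0,0,0,0,0,0,0,0],
  claw=-0.4,
)

```text
time: 20.4
eef_pos: [0.4781, 0.1236, 0.1508]
ee_rot: [-0.1, -3.137, 0.006]
wrist_force: [0.1, 0.3, 0.2]
finger_gap: 0.301
```

Run:
```python
from h import *
e,r,s=tool(); print(e,np.round(s['q'],2)); y=r.as_matrix()[:,1]
for cam in('top','scene'):
    im=arm.snapshot(cam); save(im,cam+'5.png')
    print(cam,cup(cam,'C',.014,shot=False),'D',cup(cam,'D',shot=False))
print(to(np.array([.437,-.300,.15])+y*.03575))
```

```text
[0.47812677 0.12360645 0.15076114] [-0.39  0.28  0.02  2.06 -0.    0.8   1.13]
top (array([0.7605, 0.0149]), np.float64(0.633), 0.71) D (array([ 0.4371, -0.3002]), np.float64(0.96), 0.63)
scene (array([0.5242, 0.2611]), np.float64(0.87), 0.59) D (array([ 0.438 , -0.2993]), np.float64(0.935), 0.72)
[ 0.01986583 -0.39808086  0.00113813]
```

View pics/scene5.png

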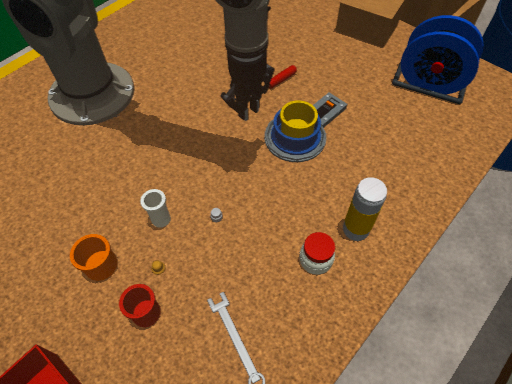

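servo_tool(
  linear=[
    [0.002,-0.04,0],
    [0.005,-0.085,0],
    [0.007,-0.13,0],
    [0.01,-0.18,0],
    [0.012,-0.225,0],
    [0.014,-0.27,0],
    [0.016,-0.315,0],
    [0.018,-0.36,0],
    [0.02,-0.39,0.01],
    [0.02,-0.396,0.03],
    [0.02,-0.396,0.03],
    [0.02,-0.396,0.03],
  ],
  spin=[0,0,0,0,0,0,0,0,0,0,0,0],
)

```text
time: 21.9
eef_pos: [0.4386, -0.2626, 0.121]
ee_rot: [-0.085, -3.139, -0.001]
wrist_force: [0.4, 0.4, 0.4]
finger_gap: 0.3
```

```bash
cat >> h.py <<'E'
def nested(cam,n,z0,pz,prb,pc,shot=True,g=(.5268,.254)):
    """fit cup n nested, base at z0; parent rim height pz, bore radius prb, centre pc"""
    if shot: arm.snapshot(cam)
    cal=arm.get_calibration(cam); o=arm.outline_of(cam,'cup_'+n)
    if not o: return None
    m=cv2.resize(o[0]['pixels'].astype(np.uint8),None,fx=S,fy=S,interpolation=cv2.INTER_NEAREST)
    do,dr,h,_=CUP[n]; op=render(cal,[circ(pc[0],pc[1],prb,pz)])
    def f(x):
        up=render(cal,[np.r_[circ(*x,do/2,pz),circ(*x,do/2,z0+h-.01)],np.r_[circ(*x,dr/2,z0+h-.01),circ(*x,dr/2,z0+h)]])
        lo=render(cal,[np.r_[circ(*x,do/2,z0+.003),circ(*x,do/2,pz)]])&op
        r=up|lo; return 1-(r&m).sum()/max((r|m).sum(),1)
    sx=np.array([g,(g[0]+.01,g[1]),(g[0],g[1]+.01)])
    q=minimize(f,g,method='Nelder-Mead',options=dict(initial_simplex=sx,xatol=1e-4,fatol=1e-4)); return q.x.round(4),round(1-q.fun,3),round(o[0]['p'],2)
E
python3 - <<'E'
from h import *
e,r,s=tool(); print(e,np.round(s['q'],2)); y=r.as_matrix()[:,1]
for cam in('scene','top'):
    arm.snapshot(cam)
    for z in(.014,.017): print(cam,z,nested(cam,'C',z,.058,.0515,(.527,.254),False))
    print('D',cup(cam,'D',shot=False),'A',arm.tip_of(cam,'cup_A')[:1])
print(to(np.array([.4372,-.300,.0635])+y*.03575))
E
```

```text
[ 0.43857443 -0.26257046  0.12104724] [ 0.25  0.36  0.2   2.05 -0.1   0.74  2.03]
scene 0.014 (array([0.5278, 0.2575]), np.float64(0.959), 0.73)
scene 0.017 (array([0.5295, 0.2547]), np.float64(0.957), 0.73)
D (array([ 0.4374, -0.2999]), np.float64(0.961), 0.89) A [{'at': [0.5238, 0.2512, 0.0009], 'p': 0.75}]
top 0.014 (array([0.5261, 0.259 ]), np.float64(0.967), 0.79)
top 0.017 (array([0.5256, 0.258 ]), np.float64(0.964), 0.79)
D (array([ 0.4368, -0.298 ]), np.float64(0.357), 0.63) A [{'at': [0.5273, 0.2482, 0.005], 'p': 0.83}]
[-0.00095406 -0.00065489  0.05800636]
```

servo_tool(
  linear=[
    [-0.001,-0.0005,0.03],
    [-0.001,-0.0005,0.05],
    [-0.001,-0.0005,0.0575],
    [-0.001,-0.0005,0.0575],
  ],
  spin=[0,0,0,0],
)

```text
time: 22.8
eef_pos: [0.4383, -0.264, 0.063]
ee_rot: [-0.088, -3.138, -0.001]
wrist_force: [0.1, -0.1, 0.6]
finger_gap: 0.3
```

servo_tool(
  linear=[
    [0,0,0],
    [0,0,0],
    [0,0,0],
    [0,0,0],
    [0,0,0],
    [0,0,0],
    [0,0,0],
  ],
  spin=[0,0,0,0,0,0,0],
  claw=-1,
  newtons=70,
)

```text
time: 23.5
eef_pos: [0.4398, -0.2647, 0.0648]
ee_rot: [0.088, 3.139, -0.001]
wrist_force: [0.3, -0.6, 6.5]
finger_gap: 0.053
```

servo_tool(
  linear=[
    [0,0,-0.01],
    [0,0,-0.03],
    [0,0,-0.06],
    [0,0,-0.09],
    [0,0,-0.1],
    [0,0,-0.1],
    [0,0,-0.1],
  ],
  spin=[0,0,0,0,0,0,0],
)

```text
time: 24.2
eef_pos: [0.4384, -0.2639, 0.163]
ee_rot: [-0.087, -3.139, -0.001]
wrist_force: [-0.9, 0.1, -1.5]
finger_gap: 0.057
```

Run:
```python
from h import *
e,r,s=tool(); y=r.as_matrix()[:,1]; c=e-y*.03575; print(e,c,s['finger_gap'],s['wrist_force'])
print(cup('scene','D',e[2]-.0635))
print(to(np.array([.527,.258,e[2]])+y*.03575))
```

```text
[ 0.43842458 -0.26387003  0.1630293 ] [ 0.43643556 -0.29956465  0.16300916] 0.05688702390071991 [-0.88118094  0.10416306 -1.54362117]
(array([ 0.4364, -0.2986]), np.float64(0.799), 0.83)
[-5.97696053e-02  5.61633705e-01 -2.93736231e-04]
```

servo_tool(
  linear=[
    [0,0,-0.04],
    [-0.015,0.03,-0.05],
    [-0.03,0.07,-0.05],
    [-0.04,0.115,-0.05],
    [-0.05,0.16,-0.05],
    [-0.055,0.205,-0.05],
    [-0.06,0.25,-0.05],
    [-0.06,0.3,-0.05],
    [-0.06,0.35,-0.05],
    [-0.06,0.4,-0.05],
    [-0.06,0.4,-0.05],
  ],
  spin=[0,0,0,0,0,0,0,0,0,0,0],
)

```text
time: 25.4
eef_pos: [0.52, 0.1406, 0.2124]
ee_rot: [-0.069, -3.139, -0.006]
wrist_force: [0.2, 0.4, -0.6]
finger_gap: 0.06
```

servo_tool(
  linear=[
    [0,0.04,0],
    [0,0.08,0],
    [0,0.12,0],
    [0,0.15,0],
    [0,0.1617,0.01],
    [0,0.1617,0.03],
    [0,0.1617,0.03],
    [0,0.1617,0.03],
    [0,0.1617,0.03],
  ],
  spin=[0,0,0,0,0,0,0,0,0],
)

```text
time: 26.3
eef_pos: [0.5308, 0.2921, 0.1842]
ee_rot: [0.09, 3.14, -0.0]
wrist_force: [0.0, 0.3, -0.7]
finger_gap: 0.052
```

Run:
```python
from h import *
for i in range(4):
    im=arm.snapshot(['scene','top','wrist','scene'][i]); 
    if i!=2: print(cup(['scene','top','',"scene"][i],'D',arm.observe()['eef_pos'][2]-.0635,shot=False),nested(['scene','top','','scene'][i],'C',.014,.058,.0515,(.527,.254),False,(.527,.258)))
    else: save(im,'w5.png')
    e,r,s=tool(); y=r.as_matrix()[:,1]; c=e-y*.03575; print(e,c,s['finger_gap'],s['wrist_force'])
print(to(np.array([.527,.258,e[2]])+y*.03575))
```

```text
(array([0.5293, 0.2572]), np.float64(0.857), 0.56) (array([0.5341, 0.246 ]), np.float64(0.762), 0.79)
[0.53079517 0.29289254 0.18461838] [0.52877428 0.25719972 0.18459187] 0.052355268373314286 [-0.08998928 -0.17283572 -1.19990719]
(array([0.5267, 0.2564]), np.float64(0.743), 0.63) (array([0.5209, 0.2484]), np.float64(0.461), 0.91)
[0.53050931 0.29315433 0.18433546] [0.52850822 0.25746039 0.18431598] 0.05620421358836856 [ 0.40879679 -0.04657381 -1.48243678]
[0.5304137  0.29316303 0.18419255] [0.52841527 0.25746893 0.18417767] 0.05482930698273178 [ 0.73229237  0.12762322 -0.28718565]
(array([0.5284, 0.2582]), np.float64(0.889), 0.62) (array([0.5345, 0.2474]), np.float64(0.795), 0.6)
[0.53025385 0.2931872  0.18390518] [0.52826121 0.25749278 0.18390162] 0.058536339154345585 [ 1.10389376 -0.53134364 -1.04195796]
[ 1.28752406e-03  4.36135153e-04 -3.62341584e-06]
```

View pics/w5.png

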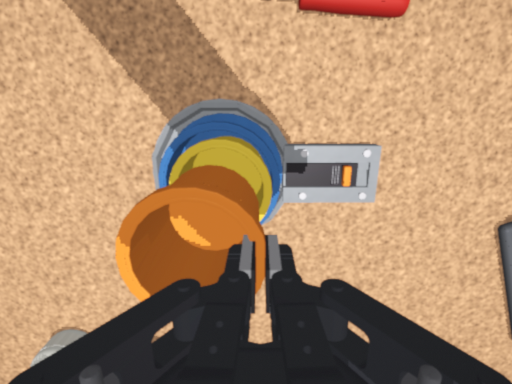

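servo_tool(
  linear=[
    [0.001,0.0003,0.015],
    [0.001,0.0003,0.03],
    [0.001,0.0003,0.037],
    [0.001,0.0003,0.041],
    [0.001,0.0003,0.044],
    [0.001,0.0003,0.047],
    [0.001,0.0003,0.05],
    [0.001,0.0003,0.05],
  ],
  spin=[0,0,0,0,0,0,0,0],
)

```text
time: 27.6
eef_pos: [0.5292, 0.2934, 0.1336]
ee_rot: [-0.088, -3.14, 0.0]
wrist_force: [-0.6, 0.2, -1.5]
finger_gap: 0.057
```

No contact; inside. Continue.

servo_tool(
  linear=[
    [0,0,0.01],
    [0,0,0.02],
    [0,0,0.03],
    [0,0,0.037],
    [0,0,0.042],
    [0,0,0.045],
    [0,0,0.045],
  ],
  spin=[0,0,0,0,0,0,0],
)

```text
time: 28.3
eef_pos: [0.5291, 0.2935, 0.0884]
ee_rot: [-0.088, -3.14, 0.0]
wrist_force: [0.3, 0.4, -0.7]
finger_gap: 0.056
```

servo_tool(
  linear=[
    [0,0,0.001],
    [0,0,0.002],
    [0,0,0.003],
    [0,0,0.0035],
    [0,0,0.0035],
  ],
  spin=[0,0,0,0,0],
)

```text
time: 28.8
eef_pos: [0.5298, 0.2944, 0.0867]
ee_rot: [0.087, 3.139, 0.002]
wrist_force: [-2.1, -0.3, 7.1]
finger_gap: 0.056
```

servo_tool(
  linear=[
    [0,0,-0.0005],
    [0,0,-0.0005],
    [0,0,-0.0005],
    [0,0,-0.0005],
    [0,0,-0.03],
    [0,0,-0.07],
    [0,0,-0.1],
    [0,-0.04,-0.1],
    [0,-0.08,-0.1],
    [0,-0.13,-0.1],
    [0,-0.17,-0.1],
    [0,-0.17,-0.1],
  ],
  spin=[0,0,0,0,0,0,0,0,0,0,0,0],
  claw=-0.4,
)

```text
time: 30.0
eef_pos: [0.5196, 0.1165, 0.1852]
ee_rot: [-0.102, -3.139, 0.005]
wrist_force: [0.6, 0.2, 0.1]
finger_gap: 0.301
```

Run:
```python
from h import *
arm.snapshot('scene')
e,r,s=tool(); print(e,s['wrist_force']); y=r.as_matrix()[:,1]
for cam in('scene','top'):
    im=arm.snapshot(cam); save(im,cam+'6.png')
    print(cam,'D',nested(cam,'D',.022,.082,.0385,(.527,.258),False,(.528,.258)),'E',cup(cam,'E',shot=False))
print(to(np.array([.5896,-.303,.14])+y*.02925))
```

```text
[0.51981457 0.1203225  0.18535983] [-0.82889684  0.6094065  -0.09479623]
scene D (array([0.5281, 0.2586]), np.float64(0.946), 0.8) E (array([ 0.5887, -0.3033]), np.float64(0.939), 0.87)
top D None E (array([ 0.5882, -0.3027]), np.float64(0.954), 0.71)
[-0.0928474  -0.39483293  0.04502613]
```

View pics/scene6.png

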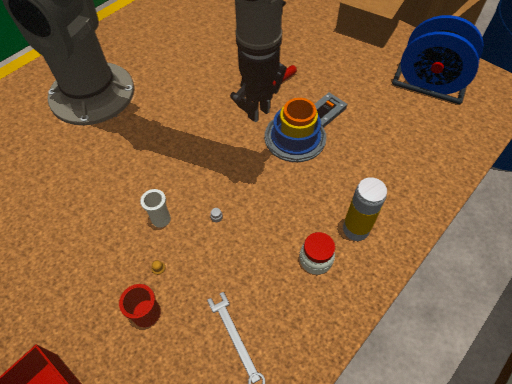

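servo_tool(
  linear=[
    [-0.01,-0.04,0],
    [-0.02,-0.085,0],
    [-0.031,-0.13,0],
    [-0.042,-0.175,0],
    [-0.053,-0.22,0],
    [-0.064,-0.265,0],
    [-0.075,-0.31,0],
    [-0.085,-0.355,0.02],
    [-0.092,-0.395,0.045],
    [-0.092,-0.395,0.045],
    [-0.092,-0.395,0.045],
    [-0.092,-0.395,0.045],
  ],
  spin=[0,0,0,0,0,0,0,0,0,0,0,0],
)

```text
time: 31.55
eef_pos: [0.5907, -0.2736, 0.1405]
ee_rot: [0.083, 3.14, 0.002]
wrist_force: [0.5, 1.0, -0.1]
finger_gap: 0.301
```

Run:
```python
from h import *
print(cup('scene','E'))
e,r,s=tool(); print(e,s['q']); y=r.as_matrix()[:,1]
print(to(np.array([.5889,-.303,.0715])+y*.02925))
```

```text
(array([ 0.5889, -0.3028]), np.float64(0.876), 0.9)
[ 0.59079277 -0.27352203  0.1410644 ] [ 0.24815025  0.52901391  0.12492317  1.70403615 -0.08097445  0.91242286
  1.92389842]
[ 0.00043742 -0.00033664  0.06954264]
```

servo_tool(
  linear=[
    [0,0,0.03],
    [0,0,0.055],
    [0,0,0.0695],
    [0,0,0.0695],
    [0,0,0.0695],
  ],
  spin=[0,0,0,0,0],
)

```text
time: 32.15
eef_pos: [0.5903, -0.2754, 0.0717]
ee_rot: [0.086, 3.139, -0.0]
wrist_force: [0.5, -0.4, -0.6]
finger_gap: 0.3
```

servo_tool(
  linear=[
    [0,0,0],
    [0,0,0],
    [0,0,0],
    [0,0,0],
    [0,0,0],
    [0,0,0],
    [0,0,0],
  ],
  spin=[0,0,0,0,0,0,0],
  claw=-1,
  newtons=70,
)

```text
time: 32.85
eef_pos: [0.591, -0.276, 0.0722]
ee_rot: [0.088, 3.138, -0.001]
wrist_force: [-0.0, 1.0, 5.9]
finger_gap: 0.08
```

servo_tool(
  linear=[
    [0,0,-0.01],
    [0,0,-0.03],
    [0,0,-0.06],
    [0,0,-0.09],
    [0,0,-0.13],
    [0,0,-0.14],
    [0,0,-0.14],
    [0,0,-0.14],
  ],
  spin=[0,0,0,0,0,0,0,0],
)

```text
time: 33.65
eef_pos: [0.5887, -0.2753, 0.2097]
ee_rot: [-0.088, -3.138, -0.001]
wrist_force: [-0.2, 0.2, -1.2]
finger_gap: 0.073
```

Run:
```python
from h import *
print(cup('scene','E',arm.observe()['eef_pos'][2]-.0715))
e,r,s=tool(); y=r.as_matrix()[:,1]; c=e-y*.02925; print(e,c,s['finger_gap'],s['wrist_force'])
print(to(np.array([.5278,.2585,e[2]])+y*.02925))
```

```text
(array([ 0.5882, -0.3032]), np.float64(0.757), 0.58)
[ 0.58843153 -0.27519082  0.20872755] [ 0.58680305 -0.30439544  0.20869662] 0.07428114008252895 [ 0.30523899  0.78571044 -0.35989074]
[0.09024792 0.55873713 0.00087473]
```

servo_tool(
  linear=[
    [0.005,0.03,0],
    [0.012,0.075,0],
    [0.02,0.12,0],
    [0.027,0.165,0],
    [0.035,0.21,0],
    [0.042,0.255,0],
    [0.05,0.3,0],
    [0.057,0.345,0],
    [0.065,0.39,0],
    [0.072,0.435,0],
    [0.08,0.48,0],
    [0.085,0.52,0],
  ],
  spin=[0,0,0,0,0,0,0,0,0,0,0,0],
)

```text
time: 34.95
eef_pos: [0.5321, 0.2504, 0.2092]
ee_rot: [-0.085, -3.138, 0.001]
wrist_force: [1.4, 0.1, 0.1]
finger_gap: 0.074
```

servo_tool(
  linear=[
    [0.005,0.0387,0],
    [0.005,0.0387,0],
    [0.005,0.0387,0.01],
    [0.005,0.0387,0.01],
    [0.005,0.0387,0.01],
  ],
  spin=[0,0,0,0,0],
)

```text
time: 35.45
eef_pos: [0.5309, 0.285, 0.1996]
ee_rot: [-0.091, -3.139, 0.003]
wrist_force: [0.2, -0.7, -0.8]
finger_gap: 0.074
```

Run:
```python
from h import *
for i in range(4):
    cam=['scene','top','scene','top'][i]; arm.snapshot(cam)
    e,r,s=tool(); y=r.as_matrix()[:,1]; c=e-y*.02925; print(e,c,s['finger_gap'],cup(cam,'E',e[2]-.0715,shot=False))
print(nested('scene','D',.022,.082,.0385,(.527,.258),False,(.528,.258)))
print(to(np.array([.5278,.2585,e[2]])+y*.02925))
```

```text
[0.53115164 0.28535103 0.20019321] [0.5294521  0.25615047 0.20022841] 0.07424067541613329 (array([0.5301, 0.2556]), np.float64(0.907), 0.87)
[0.53131962 0.28608318 0.20085691] [0.52964052 0.25688142 0.20086311] 0.07210064186804367 (array([0.528 , 0.2566]), np.float64(0.655), 0.74)
[0.5312586  0.28660476 0.20107595] [0.52959947 0.25740186 0.20106974] 0.06855733195912807 (array([0.53  , 0.2573]), np.float64(0.892), 0.69)
[0.53113625 0.28693422 0.20107493] [0.52949176 0.25773049 0.20106583] 0.07351944696086106 (array([0.7004, 0.0206]), np.float64(0.683), 0.66)
(array([0.5227, 0.2513]), np.float64(0.745), 0.57)
[ 1.62485200e-03  5.57386979e-04 -9.35222165e-05]
```

servo_tool(
  linear=[
    [0.0018,0.0003,0.01],
    [0.0018,0.0003,0.022],
    [0.0018,0.0003,0.029],
    [0.0018,0.0003,0.033],
    [0.0018,0.0003,0.037],
    [0.0018,0.0003,0.041],
    [0.0018,0.0003,0.045],
    [0.0018,0.0003,0.045],
  ],
  spin=[0,0,0,0,0,0,0,0],
)

```text
time: 36.7
eef_pos: [0.531, 0.2899, 0.1581]
ee_rot: [0.086, 3.136, 0.007]
wrist_force: [-2.0, 1.0, 12.1]
finger_gap: 0.073
```

Run:
```python
from h import *
im=arm.snapshot('scene'); e,r,s=tool(); print(e,s['wrist_force'],s['torque'])
w=arm.snapshot('wrist')
o=np.zeros((450,790,3),np.uint8); o[:450,:390]=cv2.resize(im[40:190,230:360,::-1],(390,450),interpolation=cv2.INTER_CUBIC); o[:300,390:]=cv2.resize(w[:,:,::-1],(400,300)); cv2.imwrite('pics/c7.png',o)
```

```text
[0.53090763 0.28964983 0.15810598] [3.79766462e-03 1.41362932e+00 1.32874836e+01] [ 0.16587744 -0.15192187  0.06103822]
```

View pics/c7.png

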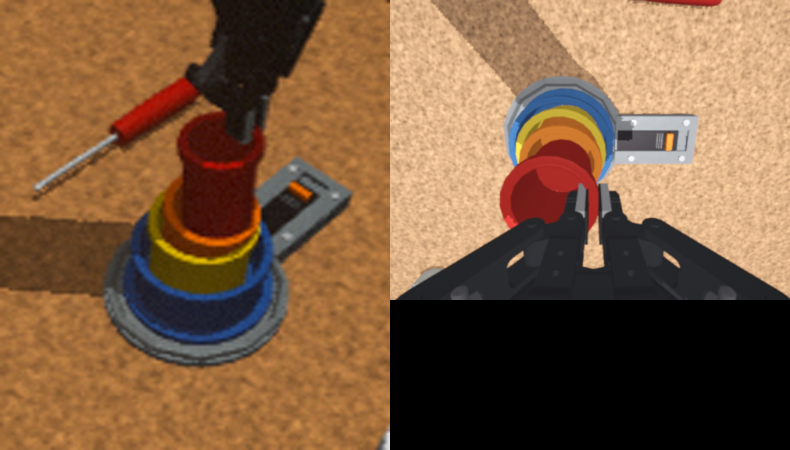

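servo_tool(
  linear=[
    [0,0,-0.004],
    [0,0,-0.01],
    [0,0,-0.02],
    [0,0,-0.03],
    [0,0,-0.03],
    [0,0,-0.03],
    [0,0,-0.03],
    [0,0,-0.03],
  ],
  spin=[0,0,0,0,0,0,0,0],
)

```text
time: 37.6
eef_pos: [0.5289, 0.2873, 0.1853]
ee_rot: [-0.088, -3.14, 0.001]
wrist_force: [-0.3, 0.6, 0.4]
finger_gap: 0.069
```

```bash
cat > m.py <<'E'
from h import *
# fits visible stack parts: joint fit of E body (in hand) and rims by colour masks, report rim ellipses
for cam in('scene','top'):
    im=arm.snapshot(cam); e,r,s=tool(); save(im,cam+'8.png'); cal=arm.get_calibration(cam)
    y=r.as_matrix()[:,1]; print(cam,e,e-y*.02925,s['wrist_force'],s['torque'],s['finger_gap'])
    for n in 'ACDE':
        o=arm.outline_of(cam,'cup_'+n)
        if not o: print(n,None); continue
        m=o[0]['pixels']; v,u=np.nonzero(m); 
        print(n,round(o[0]['p'],2),'cols',u.min(),u.max(),'rows',v.min(),v.max(), 'pred', end=' ')
        x=dict(A=(.527,.254),C=(.527,.258),D=(.528,.2585),E=tuple((e-y*.02925)[:2]))[n]; z=dict(A=.006,C=.014,D=.022,E=e[2]-.0715)[n]
        P=projn(cal,np.vstack(cupmodel(n,z)(x))); print(P.min(0).round(1),P.max(0).round(1))
E
python3 m.py
```

```text
scene [0.52893869 0.28735486 0.18537698] [0.52730685 0.25815042 0.18539004] [-0.11299416 -0.09071005 -0.55387036] [-0.01174242 -0.02253377 -0.02641521] 0.07603443381383296
A 0.62 cols 271 321 rows 112 154 pred [270.4 103.7] [320.7 154.7]
C 0.87 cols 279 315 rows 111 137 pred [279.5  99.9] [317.5 143.8]
D 0.63 cols 281 313 rows 99 125 pred [282.9  97.2] [316.  139.8]
E 0.61 cols 288 318 rows 68 112 pred [287.5  67.2] [317.7 112.5]
top [0.52910364 0.2875172  0.18567273] [0.5274703  0.25831284 0.1856743 ] [-0.07056551 -0.09803546 -0.01282117] [0.0883765  0.04375793 0.03001571] 0.07267211096463665
A 0.87 cols 136 191 rows 182 236 pred [132.7 180.5] [191.2 235.9]
C None
D 0.74 cols 137 171 rows 191 225 pred [133.4 185. ] [175.4 222.3]
E 0.86 cols 120 162 rows 180 214 pred [118.7 178.5] [162.7 215.5]
```

servo_tool(
  linear=[
    [0,0.03,-0.02],
    [0,0.07,-0.02],
    [0,0.1,-0.02],
    [0,0.1,-0.02],
    [0,0.1,-0.02],
  ],
  spin=[0,0,0,0,0],
)

```text
time: 38.6
eef_pos: [0.5343, 0.3878, 0.2054]
ee_rot: [-0.085, -3.14, 0.001]
wrist_force: [-0.0, 0.6, -0.4]
finger_gap: 0.069
```

Run:
```python
from h import *
for cam in('scene','top','scene','top'):
    im=arm.snapshot(cam); save(im,cam+'9.png'); e,r,s=tool()
    print(cam,e,'D',nested(cam,'D',.022,.082,.0385,(.525,.255),False,(.525,.255)),'C',nested(cam,'C',.014,.058,.0515,(.527,.254),False,(.525,.256)),'E',cup(cam,'E',e[2]-.0715,shot=False))
y=r.as_matrix()[:,1]; print(e-y*.02925)
a=cv2.imread('pics/scene9.png')[40:180,240:390]; b=cv2.imread('pics/top9.png')[140:280,60:210]
cv2.imwrite('pics/c9.png',np.hstack([cv2.resize(q,(400,373),interpolation=cv2.INTER_CUBIC) for q in(a,b)]))
```

```text
scene [0.53483723 0.38643609 0.20543056] D (array([0.5208, 0.258 ]), np.float64(0.903), 0.87) C (array([0.5337, 0.2405]), np.float64(0.479), 0.87) E (array([0.5339, 0.3595]), np.float64(0.884), 0.78)
top [0.53523151 0.38587849 0.20588432] D (array([0.52  , 0.2578]), np.float64(0.911), 0.95) C (array([0.5214, 0.2462]), np.float64(0.27), 0.82) E (array([0.5328, 0.3556]), np.float64(0.775), 0.62)
scene [0.53493037 0.38687736 0.20596627] D (array([0.5209, 0.256 ]), np.float64(0.902), 0.77) C (array([0.5329, 0.2449]), np.float64(0.445), 0.63) E (array([0.5352, 0.3575]), np.float64(0.859), 0.83)
top [0.53471872 0.38735127 0.20583334] D (array([0.5199, 0.2579]), np.float64(0.957), 0.57) C (array([0.5227, 0.2463]), np.float64(0.245), 0.87) E (array([0.5314, 0.3565]), np.float64(0.767), 0.65)
[0.53308733 0.3581468  0.20583149]
```

View pics/c9.png

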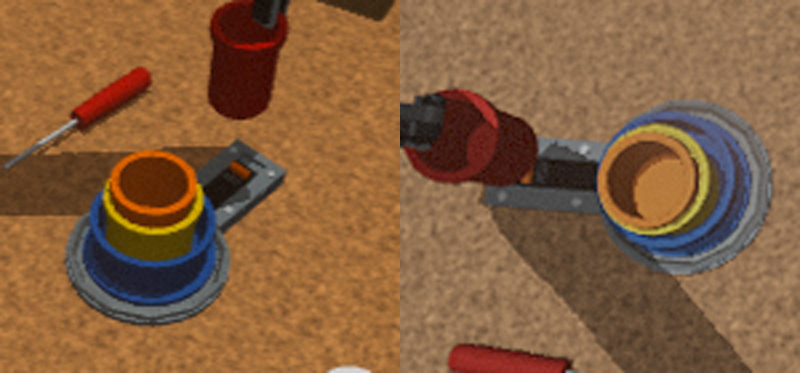

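servo_tool(
  linear=[
    [0.002,-0.03,0],
    [0.004,-0.07,0],
    [0.0067,-0.1012,0],
    [0.0067,-0.1012,0.005],
    [0.0067,-0.1012,0.005],
    [0.0067,-0.1012,0.005],
    [0.0067,-0.1012,0.005],
  ],
  spin=[0,0,0,0,0,0,0],
)

```text
time: 40.1
eef_pos: [0.5223, 0.2883, 0.2009]
ee_rot: [0.085, 3.14, 0.001]
wrist_force: [0.3, 0.4, 0.2]
finger_gap: 0.074
```

Run:
```python
from h import *
for i in range(4):
    cam='scene' if i%2==0 else 'top'; arm.snapshot(cam)
    e,r,s=tool(); y=r.as_matrix()[:,1]; print(e,e-y*.02925,cup(cam,'E',e[2]-.0715,shot=False))
print(to(np.array([.5204,.2574,e[2]])+y*.02925))
```

```text
[0.52226086 0.28819458 0.20085003] [0.52068404 0.25898712 0.20082941] (array([0.5214, 0.2599]), np.float64(0.85), 0.9)
[0.52229628 0.28764964 0.20077349] [0.52070263 0.25844309 0.20076501] (array([0.5206, 0.2587]), np.float64(0.66), 0.8)
[0.52233711 0.28721204 0.20075386] [0.52072445 0.25800653 0.20074987] (array([0.5215, 0.2598]), np.float64(0.882), 0.7)
[0.52239373 0.28692467 0.2007662 ] [0.52077055 0.25771974 0.20076526] (array([0.5196, 0.2571]), np.float64(0.666), 0.86)
[ 3.50559874e-04 -2.78130220e-04  4.94770980e-05]
```

servo_tool(
  linear=[
    [0.0003,-0.0003,0.01],
    [0.0003,-0.0003,0.022],
    [0.0003,-0.0003,0.029],
    [0.0003,-0.0003,0.033],
    [0.0003,-0.0003,0.037],
    [0.0003,-0.0003,0.041],
    [0.0003,-0.0003,0.041],
  ],
  spin=[0,0,0,0,0,0,0],
)

```text
time: 41.2
eef_pos: [0.5219, 0.2863, 0.1593]
ee_rot: [-0.088, -3.14, 0.001]
wrist_force: [0.1, 0.2, 0.0]
finger_gap: 0.073
```

servo_tool(
  linear=[
    [0,0,0.006],
    [0,0,0.012],
    [0,0,0.02],
    [0,0,0.03],
    [0,0,0.04],
    [0,0,0.047],
    [0,0,0.052],
    [0,0,0.0545],
    [0,0,0.0545],
  ],
  spin=[0,0,0,0,0,0,0,0,0],
)

```text
time: 42.1
eef_pos: [0.522, 0.2864, 0.105]
ee_rot: [-0.088, -3.14, 0.0]
wrist_force: [-1.1, 0.5, -1.2]
finger_gap: 0.076
```

servo_tool(
  linear=[
    [0,0,0.001],
    [0,0,0.002],
    [0,0,0.003],
    [0,0,0.0035],
    [0,0,0.004],
    [0,0,0.004],
  ],
  spin=[0,0,0,0,0,0],
)

```text
time: 42.7
eef_pos: [0.5228, 0.2872, 0.1022]
ee_rot: [0.087, 3.139, 0.002]
wrist_force: [-0.2, 1.4, 5.4]
finger_gap: 0.07
```

servo_tool(
  linear=[
    [0,0,-0.0005],
    [0,0,-0.0005],
    [0,0,-0.0005],
    [0,0,-0.0005],
    [0,0,-0.03],
    [0,0,-0.07],
    [0,0,-0.1],
    [0.01,-0.04,-0.1],
    [0.02,-0.08,-0.1],
    [0.03,-0.13,-0.1],
    [0.04,-0.17,-0.1],
    [0.04,-0.17,-0.1],
  ],
  spin=[0,0,0,0,0,0,0,0,0,0,0,0],
  claw=-0.45,
)

```text
time: 43.9
eef_pos: [0.4709, 0.1124, 0.201]
ee_rot: [-0.1, -3.138, 0.005]
wrist_force: [0.8, 0.4, -0.6]
finger_gap: 0.272
```

Run:
```python
from h import *
for cam in('scene','top','scene','top'):
    im=arm.snapshot(cam); save(im,cam+'10.png')
    print(cam,'E',nested(cam,'E',.030,.098,.032,(.5205,.2575),False,(.5205,.2575)),'F',cup(cam,'F',shot=False))
e,r,s=tool(); y=r.as_matrix()[:,1]; print(e); print(to(np.array([.449,-.1395,.15])+y*.02275))
a=cv2.imread('pics/scene10.png')[40:180,240:390]; b=cv2.imread('pics/top10.png')[140:280,60:210]
cv2.imwrite('pics/c10.png',np.hstack([cv2.resize(q,(400,373),interpolation=cv2.INTER_CUBIC) for q in(a,b)]))
```

```text
scene E (array([0.5236, 0.2593]), np.float64(0.949), 0.61) F (array([ 0.4491, -0.1397]), np.float64(0.946), 0.71)
top E None F (array([ 0.4503, -0.1396]), np.float64(0.849), 0.76)
scene E (array([0.5242, 0.257 ]), np.float64(0.915), 0.56) F (array([ 0.449 , -0.1398]), np.float64(0.94), 0.7)
top E None F (array([ 0.4487, -0.1401]), np.float64(0.918), 0.63)
[0.4726682  0.11929543 0.20116628]
[ 0.00937489 -0.23695403  0.05117785]
```

View pics/c10.png

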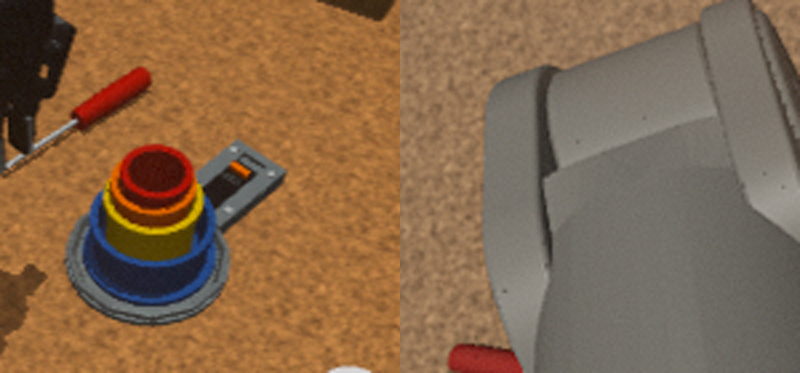

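servo_tool(
  linear=[
    [0.002,-0.04,0],
    [0.004,-0.085,0],
    [0.006,-0.13,0],
    [0.008,-0.18,0],
    [0.009,-0.22,0.02],
    [0.0095,-0.236,0.05],
    [0.0095,-0.236,0.05],
    [0.0095,-0.236,0.05],
    [0.0095,-0.236,0.05],
  ],
  spin=[0,0,0,0,0,0,0,0,0],
)

```text
time: 45.4
eef_pos: [0.4511, -0.1149, 0.1523]
ee_rot: [0.084, 3.139, 0.001]
wrist_force: [0.5, 1.0, 0.5]
finger_gap: 0.273
```

Run:
```python
from h import *
for cam in('scene','top','scene','top'):
    im=arm.snapshot(cam)
    print(cam,'E',nested(cam,'E',.030,.098,.032,(.522,.2575),False,(.522,.2575)),'D',(arm.outline_of(cam,'cup_D') or [{'pixels':np.zeros((1,1))}])[0]['pixels'].sum(),'F',cup(cam,'F',shot=False))
e,r,s=tool(); y=r.as_matrix()[:,1]; print(e,np.round(s['q'],2),s['finger_gap']); print(to(np.array([.449,-.1398,.0795])+y*.02275))
```

```text
scene E (array([0.5234, 0.2585]), np.float64(0.937), 0.63) D 299 F (array([ 0.4494, -0.1396]), np.float64(0.957), 0.8)
top E (array([0.5212, 0.2568]), np.float64(0.934), 0.86) D 177 F (array([ 0.432 , -0.1002]), np.float64(0.083), 0.58)
scene E (array([0.5238, 0.2578]), np.float64(0.94), 0.64) D 258 F (array([ 0.4509, -0.1406]), np.float64(0.951), 0.86)
top E (array([0.522 , 0.2574]), np.float64(0.957), 0.65) D 963 F None
[ 0.44998183 -0.11623656  0.15126396] [-0.01  0.24  0.14  2.13 -0.05  0.78  1.68] 0.27578051811358556
[-0.00034206 -0.0008324   0.07176363]
```

servo_tool(
  linear=[
    [0,-0.0008,0.03],
    [0,-0.0008,0.055],
    [0,-0.0008,0.0717],
    [0,-0.0008,0.0717],
    [0,-0.0008,0.0717],
  ],
  spin=[0,0,0,0,0],
)

```text
time: 46.7
eef_pos: [0.45, -0.1171, 0.0798]
ee_rot: [-0.088, -3.14, 0.0]
wrist_force: [0.5, 0.5, -1.1]
finger_gap: 0.276
```

servo_tool(
  linear=[
    [0,0,0],
    [0,0,0],
    [0,0,0],
    [0,0,0],
    [0,0,0],
    [0,0,0],
    [0,0,0],
  ],
  spin=[0,0,0,0,0,0,0],
  claw=-1,
  newtons=70,
)

```text
time: 47.4
eef_pos: [0.4511, -0.1171, 0.0806]
ee_rot: [0.088, 3.138, -0.0]
wrist_force: [0.2, 0.4, 6.4]
finger_gap: 0.076
```

servo_tool(
  linear=[
    [0,0,-0.01],
    [0,0,-0.03],
    [0,0,-0.06],
    [0,0,-0.1],
    [0,0,-0.14],
    [0,0,-0.15],
    [0,0,-0.15],
    [0,0,-0.15],
  ],
  spin=[0,0,0,0,0,0,0,0],
)

```text
time: 48.2
eef_pos: [0.4491, -0.1168, 0.2288]
ee_rot: [-0.088, -3.139, -0.0]
wrist_force: [-0.2, 1.3, -1.5]
finger_gap: 0.076
```

Run:
```python
from h import *
for i in range(3): f=cup('scene','F',arm.observe()['eef_pos'][2]-.0795)
e,r,s=tool(); y=r.as_matrix()[:,1]; c=e-y*.02275; print(e,c,f,s['finger_gap'],s['wrist_force'])
print(to(np.array([.5224,.2577,e[2]])+y*.02275))
```

```text
[ 0.44942093 -0.11692152  0.22861002] [ 0.44815162 -0.13963609  0.22860974] (array([ 0.4498, -0.1401]), np.float64(0.833), 0.76) 0.07888815568200094 [ 0.18744996  0.81169811 -0.7782537 ]
[-5.19638688e-02  4.00859742e-01 -1.02055021e-04]
```

servo_tool(
  linear=[
    [-0.004,0.03,0],
    [-0.01,0.075,0],
    [-0.016,0.12,0],
    [-0.022,0.165,0],
    [-0.028,0.21,0],
    [-0.034,0.255,0],
    [-0.04,0.3,0],
    [-0.046,0.345,0],
    [-0.05,0.385,0],
    [-0.052,0.401,0.01],
    [-0.052,0.401,0.01],
    [-0.052,0.401,0.01],
  ],
  spin=[0,0,0,0,0,0,0,0,0,0,0,0],
)

```text
time: 49.7
eef_pos: [0.524, 0.2791, 0.2185]
ee_rot: [-0.088, -3.139, 0.003]
wrist_force: [0.1, -0.9, -0.1]
finger_gap: 0.071
```

Run:
```python
from h import *
for i in range(6):
    cam='scene' if i%2==0 else 'top'; arm.snapshot(cam)
    e,r,s=tool(); y=r.as_matrix()[:,1]; print(e,e-y*.02275,cup(cam,'F',e[2]-.0795,shot=False),(nested(cam,'E',.030,.098,.032,(.522,.2575),False,(.522,.2575))))
print(to(np.array([.5224,.2577,e[2]])+y*.02275))
```

```text
[0.52437769 0.27845701 0.21900497] [0.52306381 0.25574502 0.21904571] (array([0.5241, 0.2553]), np.float64(0.865), 0.58) (array([0.5251, 0.2555]), np.float64(0.745), 0.6)
[0.5246689  0.27873237 0.21987971] [0.5233457  0.25602088 0.21989026] (array([0.5206, 0.2535]), np.float64(0.544), 0.61) (array([0.5212, 0.2557]), np.float64(0.491), 0.57)
[0.52450398 0.27965151 0.21995877] [0.52320635 0.25693854 0.21995645] (array([0.5229, 0.2576]), np.float64(0.84), 0.81) (array([0.525 , 0.2556]), np.float64(0.769), 0.67)
[0.52433022 0.28024535 0.21983207] [0.52305308 0.25753122 0.2198279 ] (array([0.519 , 0.2545]), np.float64(0.612), 0.59) (array([0.5214, 0.2563]), np.float64(0.462), 0.89)
[0.52425499 0.28045143 0.21965216] [0.522986   0.25773685 0.21965117] (array([0.5246, 0.2568]), np.float64(0.854), 0.6) None
[0.52421506 0.28053289 0.2195876 ] [0.52294854 0.25781817 0.21958675] (array([0.5195, 0.2562]), np.float64(0.54), 0.78) (array([0.5204, 0.2546]), np.float64(0.511), 0.83)
[ 5.83636290e-04 -1.40644901e-04 -2.26411199e-06]
```

servo_tool(
  linear=[
    [0.0006,0,0.01],
    [0.0006,0,0.02],
    [0.0006,0,0.027],
    [0.0006,0,0.031],
    [0.0006,0,0.035],
    [0.0006,0,0.039],
    [0.0006,0,0.039],
  ],
  spin=[0,0,0,0,0,0,0],
)

```text
time: 51.3
eef_pos: [0.5234, 0.2804, 0.1801]
ee_rot: [-0.088, -3.14, 0.001]
wrist_force: [-0.3, -0.2, -0.3]
finger_gap: 0.079
```

servo_tool(
  linear=[
    [0,0,0.006],
    [0,0,0.012],
    [0,0,0.02],
    [0,0,0.03],
    [0,0,0.04],
    [0,0,0.049],
    [0,0,0.055],
    [0,0,0.0585],
    [0,0,0.0585],
  ],
  spin=[0,0,0,0,0,0,0,0,0],
)

```text
time: 52.2
eef_pos: [0.5234, 0.2804, 0.1215]
ee_rot: [-0.088, -3.14, 0.001]
wrist_force: [0.2, -0.4, -0.6]
finger_gap: 0.071
```

servo_tool(
  linear=[
    [0,0,0.001],
    [0,0,0.002],
    [0,0,0.003],
    [0,0,0.004],
    [0,0,0.0043],
    [0,0,0.0043],
  ],
  spin=[0,0,0,0,0,0],
)

```text
time: 52.8
eef_pos: [0.5242, 0.2812, 0.1188]
ee_rot: [0.087, 3.139, 0.002]
wrist_force: [0.1, -0.1, 5.4]
finger_gap: 0.075
```

servo_tool(
  linear=[
    [0,0,-0.0005],
    [0,0,-0.0005],
    [0,0,-0.0005],
    [0,0,-0.0005],
    [0,0,-0.03],
    [0,0,-0.07],
    [0,0,-0.1],
    [0,0.03,-0.1],
    [-0.002,0.07,-0.1],
    [-0.0036,0.11,-0.1],
    [-0.0036,0.134,-0.1],
    [-0.0036,0.134,-0.1],
  ],
  spin=[0,0,0,0,0,0,0,0,0,0,0,0],
  claw=-0.45,
)

```text
time: 54.0
eef_pos: [0.5328, 0.4189, 0.2172]
ee_rot: [-0.079, -3.139, -0.004]
wrist_force: [-0.4, 0.1, 0.4]
finger_gap: 0.276
```

servo_tool(
  linear=[
    [0,0.004,0],
    [0,0.004,0],
    [0,0.004,0],
    [0,0.004,0],
    [0,0.004,0],
  ],
  spin=[0,0,0,0,0],
  claw=-1,
  newtons=40,
)

```text
time: 54.5
eef_pos: [0.5353, 0.4174, 0.218]
ee_rot: [0.089, 3.14, -0.0]
wrist_force: [-1.2, -0.1, 0.9]
finger_gap: -0.002
```

Run:
```python
from h import *
im=arm.snapshot('scene'); save(im,'s11.png')
print('F',nested('scene','F',.038,.114,.0255,(.522,.2575),False,(.522,.2575)))
im=arm.snapshot('top'); save(im,'t11.png')
print('F',nested('top','F',.038,.114,.0255,(.522,.2575),False,(.522,.2575)))
arm.snapshot('wrist')
print([(o['p'],o['at']) for o in arm.tip_of('wrist','lock_ridge')])
e,r,s=tool(); print(e,s['wrist_force'],s['finger_gap']); print(to([.5358,.4155,.022]))
a=cv2.imread('pics/s11.png')[20:200,220:390]; b=cv2.imread('pics/t11.png')[140:280,60:210]
cv2.imwrite('pics/c11.png',np.hstack([cv2.resize(q,(400,400),interpolation=cv2.INTER_CUBIC) for q in(a,b)]))
```

```text
F (array([0.5218, 0.2603]), np.float64(0.952), 0.68)
F (array([0.5211, 0.259 ]), np.float64(0.936), 0.74)
[(0.67, [0.5314, 0.39, 0.027])]
[0.53493606 0.41808503 0.21783685] [-0.41742355  0.08626835  0.56801439] -0.0004542713227319395
[-0.00100275 -0.0025465   0.19583669]
```

servo_tool(
  linear=[
    [0,0,0.045],
    [0,0,0.09],
    [0,0,0.135],
    [0,0,0.175],
    [0,0,0.19],
    [0,0,0.1955],
    [0,0,0.1955],
    [0,0,0.1955],
  ],
  spin=[0,0,0,0,0,0,0,0],
)

```text
time: 55.6
eef_pos: [0.5363, 0.4193, 0.0246]
ee_rot: [0.088, 3.138, 0.004]
wrist_force: [0.4, -0.5, 1.2]
finger_gap: 0.004
```

servo_tool(
  linear=[
    [0,-0.003,0],
    [0,-0.006,0],
    [0,-0.009,0],
    [0,-0.012,0],
    [0,-0.015,0],
    [0,-0.015,0],
  ],
  spin=[0,0,0,0,0,0],
)

```text
time: 56.2
eef_pos: [0.5342, 0.4023, 0.0222]
ee_rot: [-0.089, -3.14, 0.001]
wrist_force: [0.3, 0.4, -0.1]
finger_gap: -0.0
```

Run:
```python
from h import *
arm.snapshot('wrist'); e,r,s=tool(); print(e,s['wrist_force'])
print([(o['p'],o['at']) for o in arm.tip_of('wrist','lock_ridge')])
```

```text
[0.53418385 0.40276792 0.02229083] [-0.6284875 -0.3138844 -0.7003317]
[(0.57, [0.5343, 0.3905, 0.0276])]
```

servo_tool(
  linear=[
    [0,-0.002,0],
    [0,-0.004,0],
    [0,-0.006,0],
    [0,-0.008,0],
    [0,-0.01,0],
    [0,-0.01,0],
  ],
  spin=[0,0,0,0,0,0],
)

```text
time: 56.9
eef_pos: [0.5336, 0.3943, 0.0224]
ee_rot: [0.087, 3.14, 0.003]
wrist_force: [0.7, 4.9, -2.3]
finger_gap: -0.001
```

Run:
```python
from h import *
arm.snapshot('wrist'); e,r,s=tool(); print(e,s['wrist_force'])
print([(o['p'],o['at']) for o in arm.tip_of('wrist','lock_ridge')])
```

```text
[0.53366096 0.39424992 0.02246686] [ 1.41027855  5.55247422 -2.58574131]
[(0.75, [0.5341, 0.3873, 0.0252])]
```

In contact at 5 N, detent about to yield; keep pushing.

servo_tool(
  linear=[
    [0,-0.002,0],
    [0,-0.003,0],
    [0,-0.004,0],
    [0,-0.005,0],
    [0,-0.006,0],
    [0,-0.006,0],
  ],
  spin=[0,0,0,0,0,0],
)

```text
time: 57.6
eef_pos: [0.5332, 0.3866, 0.0222]
ee_rot: [-0.088, -3.14, 0.001]
wrist_force: [0.7, 1.1, -0.0]
finger_gap: -0.001
```

Run:
```python
from h import *
arm.snapshot('wrist'); e,r,s=tool(); print(e,s['wrist_force'])
print([(o['p'],o['at']) for o in arm.tip_of('wrist','lock_ridge')])
```

```text
[0.53322796 0.386817   0.02230022] [ 0.09690421 -0.42363072 -0.22229716]
[(0.98, [0.5305, 0.3757, 0.027])]
```

servo_tool(
  linear=[
    [0,0.01,0],
    [0,0.02,-0.02],
    [0,0.025,-0.06],
    [0,0.03,-0.1],
    [0,0.05,-0.15],
    [0,0.1,-0.2],
    [0.03,0.14,-0.2],
    [0.05,0.17,-0.2],
    [0.05,0.17,-0.2],
  ],
  spin=[0,0,0,0,0,0,0,0,0],
)

```text
time: 58.6
eef_pos: [0.4846, 0.5695, 0.2234]
ee_rot: [-0.069, -3.137, -0.011]
wrist_force: [-0.3, 0.3, 0.1]
finger_gap: 0.004
```

Run:
```python
from h import *
for cam in('scene','top'):
    im=arm.snapshot(cam); save(im,cam+'12.png')
    print(cam,[(round(o['p'],2),np.round(o['at'],3)) for o in arm.tip_of(cam,'lock_ridge')[:1]])
    for n,z in zip('ACDEF',(.006,.014,.022,.03,.038)): print(n,[(round(o['p'],2),np.round(o['at'],3)) for o in arm.tip_of(cam,'cup_'+n)[:1]],'want z',z)
    for z in(.038,.041,.046): print('F fit',z,nested(cam,'F',z,.114,.0255,(.522,.2585),False,(.522,.2585)))
    print([(n,np.round(o[0]['at'],3).tolist()) for n in('socket','lugnut','grease_jar','brake_spray') if (o:=arm.tip_of(cam,n))])
e,r,s=tool(); print(s['time'],e,s['wrist_force'])
a=cv2.imread('pics/scene12.png')[40:190,230:390]; b=cv2.imread('pics/top12.png')
o=np.zeros((600,800,3),np.uint8); o[:375,:400]=cv2.resize(a,(400,375),interpolation=cv2.INTER_CUBIC); o[:375,400:]=cv2.resize(b[150:270,75:203],(400,375),interpolation=cv2.INTER_CUBIC); o[375:,:300]=cv2.resize(b,(300,225)); cv2.imwrite('pics/c12.png',o)
```

```text
scene [(0.53, array([0.531, 0.372, 0.024]))]
A [(0.56, array([0.526, 0.254, 0.003]))] want z 0.006
C [(0.74, array([0.523, 0.25 , 0.016]))] want z 0.014
D [(0.67, array([0.522, 0.255, 0.023]))] want z 0.022
E [(0.62, array([0.525, 0.259, 0.03 ]))] want z 0.03
F [] want z 0.038
F fit 0.038 (array([0.5226, 0.2585]), np.float64(0.944), 0.75)
F fit 0.041 (array([0.5242, 0.2557]), np.float64(0.942), 0.75)
F fit 0.046 (array([0.5271, 0.2521]), np.float64(0.916), 0.75)
[('socket', [0.538, -0.052, -0.002]), ('lugnut', [0.533, -0.221, -0.004]), ('grease_jar', [0.776, 0.017, -0.002]), ('brake_spray', [0.799, 0.135, -0.001])]
top [(0.65, array([0.534, 0.378, 0.03 ]))]
A [(0.97, array([0.527, 0.251, 0.005]))] want z 0.006
C [(0.78, array([0.523, 0.257, 0.014]))] want z 0.014
D [(0.71, array([0.519, 0.26 , 0.025]))] want z 0.022
E [(0.59, array([0.52 , 0.256, 0.023]))] want z 0.03
F [(0.87, array([0.524, 0.261, 0.039]))] want z 0.038
F fit 0.038 (array([0.5214, 0.2569]), np.float64(0.926), 0.77)
F fit 0.041 (array([0.5212, 0.2558]), np.float64(0.918), 0.77)
F fit 0.046 (array([0.5201, 0.2545]), np.float64(0.908), 0.77)
[('socket', [0.542, -0.052, 0.002]), ('lugnut', [0.534, -0.223, 0.001]), ('brake_spray', [0.796, 0.134, 0.001])]
60.0 [0.49278198 0.55967672 0.22231441] [-0.30619128  0.09341083 -0.21072697]
```

View pics/c12.png

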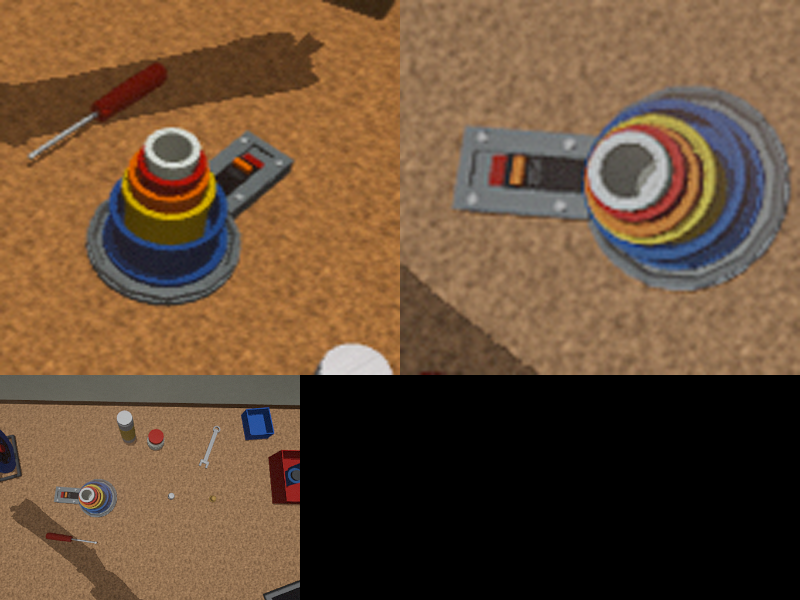

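All five cups are nested upright, the lock is in with its red mark showing again, and the other things stand where they were. I'm handing in.

```bash
python3 -c "
from cell import arm
print(arm.finish_job())"
```

```text
the job is handed in; nothing more can be done
None
```

The job is handed in, at about 60 s on the robot's clock. I opened the slide lock and stood cup A in the dock. I then nested C, D, E and F inside it in that order (B was not on the bench) and pushed the lock in again past its detent.

**Last checks:**
- **Cups:** every cup met its seat at the expected height with contact forces of 5 to 16 N. The final pictures show all of them upright. The height readings fit within 3 mm, except one top-camera reading of E that was 7 mm low; the scene camera read E exactly right.
- **Lock:** the ridge reads y ≈ 0.372–0.378 m, matching the in position at about 0.376. It snapped over after about 5 N.
- **Other things:** socket, nut, jar and spray can read at their starting places within about 4 mm. I checked the wrench and screwdriver only by eye in the picture, and they looked unmoved.

**What went wrong on the way:** my first try at lowering E touched D at about 13 N and stopped. C and D turned out to have shifted about 7 mm sideways inside A; I could not tell whether E pushed them or they had been knocked. I lifted E, measured D again, and E then went in without resistance. C and the cups in it now sit a few millimetres off A's centre, within its bore.

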